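# Kit a hose repair and hold up the greased sleeve with tongs

## Robot

A 6-joint arm with a two-finger parallel gripper is mounted at the origin on the work surface. World frame = base frame: x ahead of the robot, y to its left, z up, the work surface at z = 0. Lengths are in m, angles in degrees, forces in N, time in s.
With the tool pointing down it reaches from about 0.3 to 0.75 m from the base axis. Payload 8.5 kg.
Tool frame: the origin (TCP) lies on the centre line of the jaws, within the pads' length; the fingertips stand 22 mm ahead of it and the grasp point (between the pads) lies 3 mm ahead of it (env.tip_reach is the distance from the TCP to the fingertips, in m); y points along the fingers, z is the direction in which the jaws open and shut, and the axes are right-handed (so a half turn about y gives the same grasp; the last joint's range is limited). The gripper opens to 85 mm and grips with 20 to 120 N. Pads are 22 mm wide; open, the fingers measure 114 mm over their backs; the gripper's body (76 mm by 85 mm) begins 54 mm behind the grasp point. The pads swing forward as they close: fully open they stand 13 mm farther back than shut.
Start: joints at [60.143, 21.807, 74.336, -0, 83.858, -12.336], TCP at [0.166, 0.524, 0.23] pointing down, gripper open.
Joint ranges: [-178.18, 178.18], [-50.72, 133.34], [12.68, 142.11], [-81.47, 261.47], [9.98, 163.14], [-165.26, 165.26]. Speed limits (degrees/s): [136.94, 136.94, 180, 180, 180, 180].

## Interface

Orientations are given as a 3x3 rotation matrix whose columns are the frame's x, y, z axes.
In Python, from rig import env, get_image gives the robot as it stands. The module is installed in compiled form; this text tells all that it offers.
- The arm moves only by the tool carry_out, never from a script. Its argument "targets" is a list that holds one entry, the list of rows, each a list of 7 numbers: the closure, from 0 (fully open) to 1 (shut), then the shift along the world's x, y, z in mm, then the turn, a rotation vector about the world's x, y, z in degrees. In form: [[[claw, dx, dy, dz, ax, ay, az], ...]]. A call has 1 to 20 rows; each row is the pose to reach, as a shift and turn from the pose commanded when the call began; what a row does not reach only later rows make up. A row lasts 1/12 s, in which the tool goes at most 41.7 mm and 7.16 degrees, less where a joint would pass 70% of its speed; a pose out of reach is approached as far as the arm can. A call with a gripper value outside its range is refused whole. The fingers move at their own pace and stop on an object; "squeeze" is the grip in N (left out, the last holds). Time passes only in rows, so rows that repeat a pose let the fingers close. It gives the time, the measured TCP pose, the force and the opening at its end, in the units of the state.
- env.observe(): the state, without advancing time (a new reading comes with each control period).
- get_image(name): name is "scene" or "top" or "wrist"; returns a dict with "img" (384x512x3 uint8, red, green, blue), "fx", "fy", "cx", "cy" (pixels), "rvec" (rotation vector, rad) and "tvec" (3), from world to camera coordinates, as OpenCV has them. Camera axes: x right, y down, z forward; pixel columns grow to the right and rows downward; lengths in m; the calibration is good to about 2 mm. A picture is of the moment at which its call begins. There is no depth.
- env.close_job(): hands the job in, once; it reports no verdict.
The state is a dict: "time_s": time; "q": joint angles; "qvel": joint speeds; "joint_efforts": joint torques, N m; "position": TCP position; "tool_rot": TCP orientation; "ft_force": force on the tool from outside, world axes, zero at the start; "wrist_torque": the same for the moment, N m; "grip_width": finger opening in m.
Only numpy, scipy, OpenCV 4.12 (cv2) and the standard library are available. Lean on these libraries where they do the work, as an engineer would, in place of code of your own. Each camera call takes 0.05 s, during which the arm holds its last target.

## Task

Load the blue tray for a hose repair: first stand the galvanized pipe nipple in the one-dot pocket, then the red quick coupler in the two-dot pocket. The brass sleeve is greased, so never touch it with the gripper: take the green-handled tongs, close them on the sleeve and finish by holding it in the tongs above the three-dot pocket, at least 11 cm above the drawer bottom and still, so that I can wipe it before it goes in; the program ends while holding. Leave the hose clamps and the brass elbow where they lie.

Things in the scene. Friction and masses are not known exactly. Their poses are not given: they have to be found in the camera images.
- drawer: Fixed wooden drawer 490 x 940 mm on the bench, sides 60 mm high, 12 mm thick. The pine bottom, on which all lies, has its upper face at z = 8 mm. Along the back (far, +x) 85 mm are taken by a low step (to 38 mm high) with a tin flap, shut, not needed. Origin under its centre.
- tray: Fixed blue block 84 (x) x 200 (y) x 30 mm high with three round blind pockets in a row along its y, 65 mm pitch, each 41 mm wide, 22 mm deep (floor 8 mm above the drawer bottom). White dots on top, on its -x side, number them 1, 2, 3 from -y to +y. Origin at the centre of its underside.
- tray_hole0 (a point): Centre of the mouth of the one-dot pocket (at the tray's top, 30 mm above the drawer bottom).
- tray_hole1 (a point): Centre of the mouth of the two-dot pocket.
- tray_hole2 (a point): Centre of the mouth of the three-dot pocket.
- nipple: Loose galvanized steel pipe nipple, grey, upright cylinder 27 mm diameter, 60 mm high, about 0.12 kg; origin at the centre of its underside, z axis along it.
- coupler: Loose red plastic quick coupler, upright, 32 mm diameter to 36 mm height, then 29 mm diameter up to its top at 56 mm (with a dark band); about 0.06 kg; origin at the centre of its underside, z axis along it.
- sleeve: Loose brass sleeve, upright cylinder 22 mm diameter, 26 mm high, about 0.04 kg; origin at the centre of its underside. Only the tongs may touch it.
- sleeve_mid (a point): Centre of the brass sleeve, 13 mm above its underside.
- tongs: Loose spring tongs, 0.11 kg, 230 mm long, lying on their side; two steel arms swing level about a pivot 85 mm behind (-x) the origin (36 mm wide, 30 high). Origin on the centre line midway between the green grip pads, on the underside; x to the jaws, z up. Pads: upright outer faces, 50 mm long, 36 mm high, 57 mm over both when free; grip both from above, fingers closing along y.
- tongs_jaws (a point): Centre line point midway between the jaws, 105 mm ahead of the tongs' origin, 16 mm above the underside. The jaws are 29 mm long (x), 32 mm high, shallow V-cupped, 60 mm apart inside when free; the gap changes 2.2 times as much as the width over the pads: about 43 mm gap (50 mm outside) at 49 mm over the pads.
- tongs_arm_l (a joint): Swing of the tongs' left arm (right follows equally): 0 rad = fully open, 0.10 = closed on the sleeve (40 mm over the pads), 0.155 = shut. A spring pushes each pad out with about 3 N when free, 5 N at 49 mm, 8 N at 40 mm over the pads: a part-closed grip at 45 to 52 mm carries the tongs with open jaws; squeeze on to close.
- clamp_a: Bystander: stainless worm-drive hose clamp, a band ring about 42 mm across and 12 mm high lying flat, with a screw housing on its +x side standing out about 10 mm more; origin at the ring's centre on the underside. Beyond the tongs.
- clamp_b: Bystander: stainless worm-drive hose clamp, a band ring about 46 mm across and 12 mm high lying flat, with a screw housing on its +x side standing out about 10 mm more; origin at the ring's centre on the underside. In the far right part.
- clamp_c: Bystander: stainless worm-drive hose clamp, a band ring about 38 mm across and 12 mm high lying flat, with a screw housing on its +x side standing out about 10 mm more; origin at the ring's centre on the underside. Beyond the sleeve, towards the tray.
- elbow: Bystander: brass barbed elbow, lying, two 28 mm legs along its +x and +y, 20 mm high; origin under the corner. Near the drawer's front, to the left.
Things that resemble listed ones, but are neither listed nor needed, are in the scene too. There is more than one size of the tongs; the one meant has the size given above.

How it is judged:
By the outcome, as a careful person would: the job done as asked, in the order asked, and still so for the second after the job is handed in, while the arm keeps its last pose, push and grip.
It also fails if it takes over 70 s, if anything falls off the work surface, if the arm or the gripper's body presses on something with over 40 N, if the wrist force passes 120 N, or if a joint passes its speed limit or range.

## Working session

There is one attempt and no reset: what is moved stays moved. The work goes in short steps, Python scripts to look and compute and a tool call to move; the robot and the scene stay as the last step left them, time stands still between calls to the robot, and variables do not carry over. Pictures are saved under pics/ and viewed, and the job is handed in when it is done.

Besides the shell and the picture viewer there is one more tool, called after ">>>" in YAML: its name, and indented under it one key for each argument. carry_out: Moves the arm, as the interface text tells. Its arguments: {"type":"object","properties":{"targets":{"type":"array"},"squeeze":{"type":"number"}},"required":["targets"]}

```bash
mkdir -p pics; cat > h.py <<'E'
import numpy as np, cv2
from rig import env, get_image
def cam(n):
    d=get_image(n); R=cv2.Rodrigues(np.array(d["rvec"],float))[0]; t=np.array(d["tvec"],float).ravel()
    K=np.array([[d["fx"],0,d["cx"]],[0,d["fy"],d["cy"]],[0,0,1.]])
    return d["img"],K,R,t
def ray(c,u,v):
    _,K,R,t=c; return -R.T@t, R.T@np.linalg.inv(K)@np.array([u,v,1.])
def onz(c,u,v,z):
    o,d=ray(c,u,v); return o+d*(z-o[2])/d[2]
def proj(c,p):
    _,K,R,t=c; q=K@(R@np.array(p,float)+t); return q[:2]/q[2]
def save(n,img): cv2.imwrite("pics/"+n,cv2.cvtColor(img,cv2.COLOR_RGB2BGR))
E
python3 - <<'E'
from h import *
np.set_printoptions(precision=4,suppress=True)
for n in("scene","top","wrist"):
    c=cam(n); save(n+"0.png",cv2.resize(c[0],(800,600),interpolation=cv2.INTER_CUBIC)); print(n,-c[2].T@c[3],c[1][0,0])
print(env.observe(),env.tip_reach)
E
```

```text
scene [ 1.3736 -0.0433  0.6619] 423.6558860906023
top [ 0.2627 -0.0291  1.1328] 355.73062872887283
wrist [0.103  0.5454 0.3731] 265.226997792296
{'time_s': 0.15, 'q': array([ 60.1429,  21.8331,  74.37  ,  -0.0001,  83.8585, -12.3371]), 'qvel': array([ 0.0338, -0.1621, -0.1474, -0.1053,  0.1017,  0.1221]), 'joint_efforts': array([  0.0025, -44.8622, -23.1343,  -0.0002,   0.0038,  -0.    ]), 'position': array([0.1655, 0.5243, 0.2291]), 'tool_rot': array([[ 0.9536, -0.0005,  0.301 ],
       [-0.301 , -0.0009,  0.9536],
       [-0.0002, -1.    , -0.0011]]), 'ft_force': array([-0.4981, -0.4229, -0.6877]), 'wrist_torque': array([-0.0121,  0.0072,  0.0184]), 'grip_width': 0.08524577725800134} 0.022
```

View pics/top0.png

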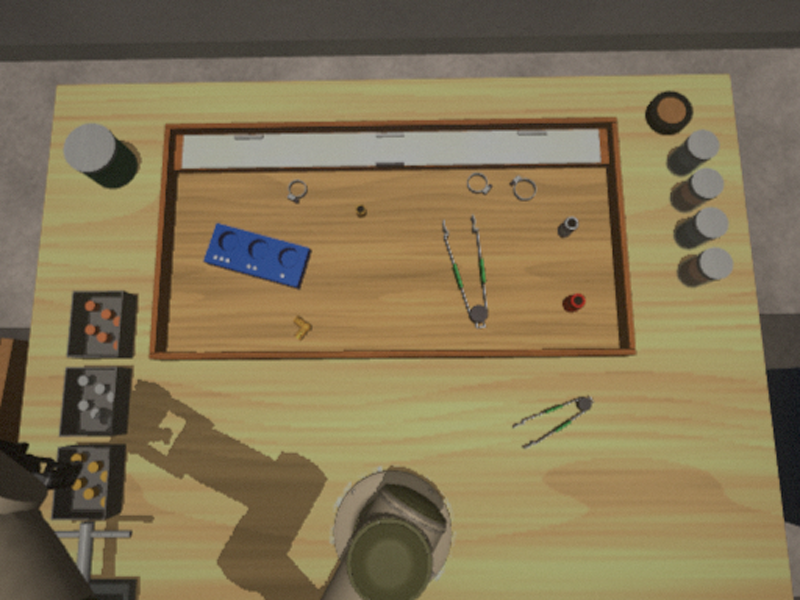

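View pics/scene0.png

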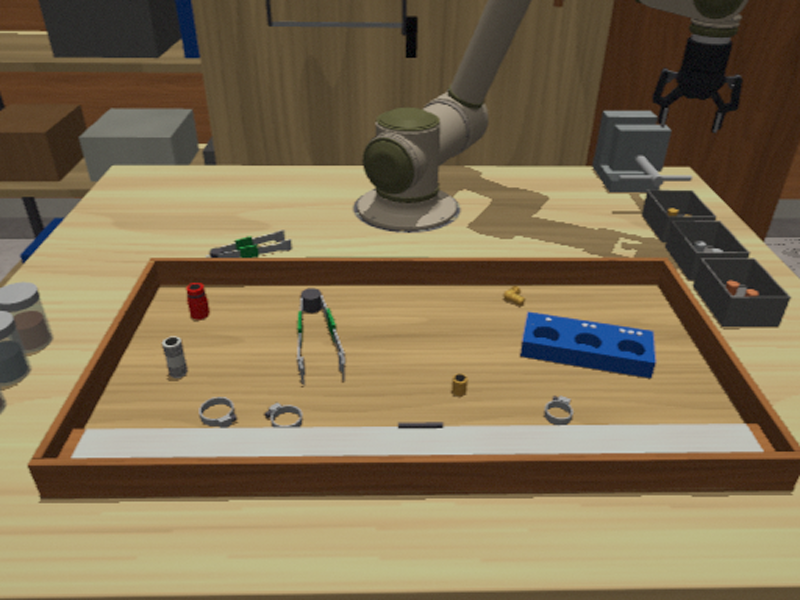

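View pics/wrist0.png

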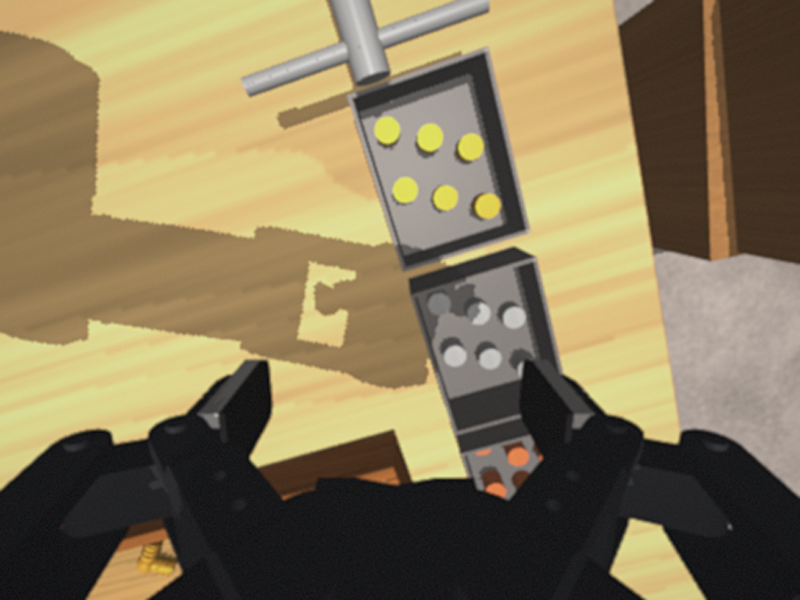

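```bash
cat > coarse.py <<'E'
from h import *
np.set_printoptions(precision=4,suppress=True)
c=cam("top"); s=512/800
for n,u,v,z in [("tray",257,255,.038),("nip top",571,222,.068),("coup top",577,299,.064),("sleeve",361,210,.034),("pivot",479,313,.038),("padL",457,276,.044),("padR",482,268,.044),("jawL",445,225,.04),("jawR",475,220,.04),("elbow",303,327,.02),("ca",480,184,.014),("cb",524,188,.014),("cc",298,189,.014),("dr FL",152,355,.06),("dr BR",617,120,.06),("dr FR",634,352,.06)]:
    print(n,onz(c,u*s,v*s,z))
im=c[0]; hsv=cv2.cvtColor(im,cv2.COLOR_RGB2HSV)
save("topc1.png",cv2.resize(im[110:220,90:430],(0,0),fx=2.35,fy=2.35,interpolation=cv2.INTER_CUBIC))
E
python3 coarse.py
```

```text
tray [0.5393 0.2704 0.038 ]
nip top [ 0.592  -0.3598  0.068 ]
coup top [ 0.4381 -0.3631  0.064 ]
sleeve [0.6335 0.0593 0.034 ]
pivot [ 0.416  -0.1762  0.038 ]
padL [ 0.4902 -0.134   0.044 ]
padR [ 0.506  -0.1844  0.044 ]
jawL [ 0.5974 -0.1128  0.04  ]
jawR [ 0.6072 -0.1741  0.04  ]
elbow [0.3933 0.1766 0.02  ]
ca [ 0.6943 -0.1905  0.014 ]
cb [ 0.6842 -0.2827  0.014 ]
cc [0.6884 0.1949 0.014 ]
dr FL [0.3366 0.4615 0.06  ]
dr BR [ 0.8114 -0.4698  0.06  ]
dr FR [ 0.3351 -0.4662  0.06  ]
```

View pics/topc1.png

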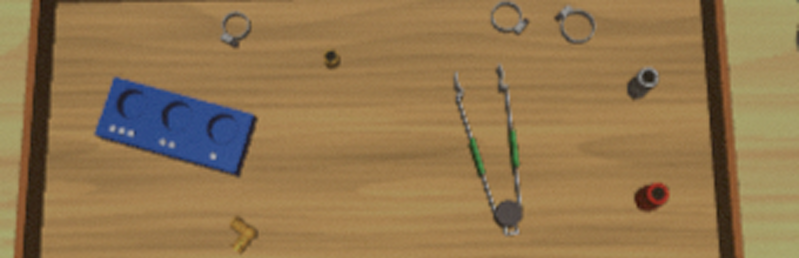

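```bash
python3 - <<'E'
from h import *
np.set_printoptions(precision=4,suppress=True)
c=cam("wrist"); o=env.observe(); T=np.array(o["tool_rot"]); p=np.array(o["position"])
C=-c[2].T@c[3]; print("cam in tool",T.T@(C-p)); print("cam axes in tool (cols x,y,z)\n",T.T@c[2].T)
for a in(0,.009,.022):
  for x in(-.011,.011):
    print(a,x,[proj(c,p+T@np.array([x,a,s*.0425]))*800/512 for s in(-1,1)])
t=cam("top"); im=t[0]; h=cv2.cvtColor(im,cv2.COLOR_RGB2HSV)
def blobs(m,name,z,lo=4):
    n,l,st,ce=cv2.connectedComponentsWithStats(m.astype(np.uint8))
    for i in range(1,n):
        if st[i,4]>=lo: print(name,ce[i],st[i,4],onz(t,*ce[i],z))
H,S,V=[h[...,i].astype(int) for i in range(3)]
blobs((H>45)&(H<75)&(S>150)&(V>50),"green",.044)
blobs((H>105)&(H<125)&(S>120),"blue",.038,100)
E
```

```text
cam in tool [-0.066  -0.144   0.0011]
cam axes in tool (cols x,y,z)
 [[ 0.0011  0.9655  0.2603]
 [ 0.0003 -0.2603  0.9655]
 [ 1.     -0.0009 -0.0006]]
0 -0.011 [array([277.6248, 339.1249]), array([507.3291, 338.9247])]
0 0.011 [array([281.9188, 392.933 ]), array([503.3543, 392.7576])]
0.009 -0.011 [array([283.9392, 330.8699]), array([501.3252, 330.6779])]
0.009 0.011 [array([287.7953, 382.1731]), array([497.7612, 382.0035])]
0.022 -0.011 [array([291.9505, 320.3965]), array([493.7081, 320.2152])]
0.022 0.011 [array([295.2838, 368.4616]), array([490.6342, 368.2999])]
blue [164.5288 163.044 ] 1477 [0.5398 0.2703 0.038 ]
```

```bash
python3 - <<'E'
from h import *
o=env.observe(); T=np.array(o["tool_rot"]); p=np.array(o["position"])
c=cam("wrist"); im=(255*(c[0]/255.)**.5).astype(np.uint8)
for a,col in((-.018,(255,0,255)),(.009,(255,0,0)),(.022,(0,255,0))):
  for x in(-.011,.011):
    for s in(-1,1):
      q=proj(c,p+T@np.array([x,a,s*.0425])); cv2.circle(im,tuple(int(round(v)) for v in q),1,col,-1)
save("w1.png",cv2.resize(im[180:340,100:420],(800,400),interpolation=cv2.INTER_NEAREST))
s=cam("scene"); im=(255*(s[0]/255.)**.6).astype(np.uint8)
for a,col in((0,(255,0,255)),(.009,(255,0,0)),(.022,(0,255,0))):
    for g in(-1,1):
      q=proj(s,p+T@np.array([0,a,g*.0425])); cv2.circle(im,tuple(int(round(v)) for v in q),1,col,-1)
save("s1.png",cv2.resize(im[0:110,400:510],(600,600),interpolation=cv2.INTER_NEAREST))
E
```

```text
(no output)
```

View pics/w1.png

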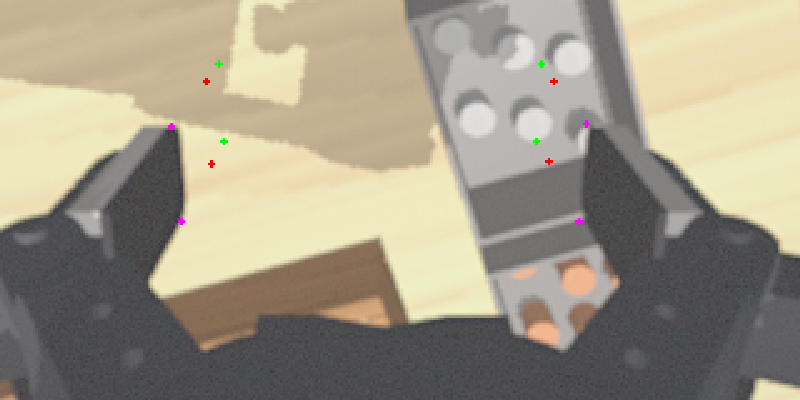

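View pics/s1.png

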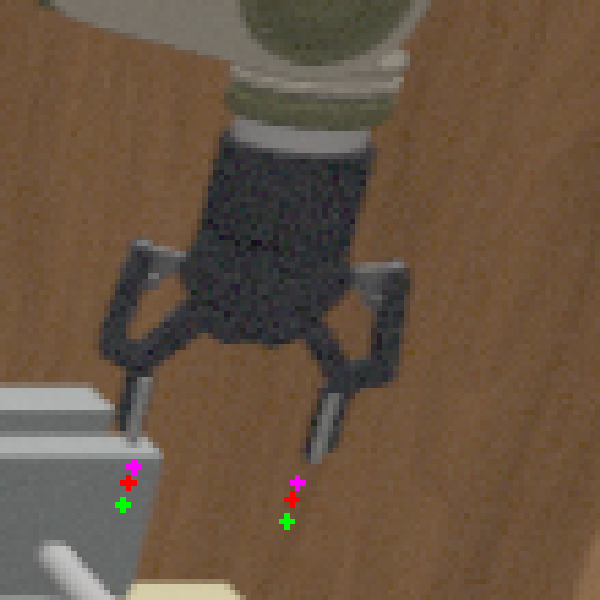

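>>> carry_out:
  targets:
    - [[0, 9, -18, 0, 0, 0, -3], [0, 22, -45, 0, 0, 0, -8], [0, 40, -82, 0, 0, 0, -14], [0, 58, -119, 0, 0, 0, -20], [0, 76, -156, 0, 0, 0, -26], [0, 94, -193, 0, 0, 0, -32], [0, 112, -230, 0, 0, 0, -38], [0, 130, -267, 0, 0, 0, -44], [0, 148, -304, 0, 0, 0, -50], [0, 166, -341, 0, 0, 0, -56], [0, 184, -378, 0, 0, 0, -62], [0, 202, -415, 0, 0, 0, -68], [0, 220, -452, 0, 0, 0, -74], [0, 238, -489, 0, 0, 0, -80], [0, 256, -526, 0, 0, 0, -84], [0, 274, -563, 0, 0, 0, -87.5], [0, 292, -600, 0, 0, 0, -87.5], [0, 310, -637, 0, 0, 0, -87.5], [0, 328, -674, 0, 0, 0, -87.5], [0, 346, -711, 0, 0, 0, -87.5]]

```text
time_s: 2.07
position: [0.512, -0.1886, 0.2295]
tool_rot: [[-0.26, 0.0, 0.966], [-0.966, 0.0, -0.26], [-0.0, -1.0, 0.0]]
ft_force: [0.8, -0.1, 0.6]
grip_width: 0.0856
```

>>> carry_out:
  targets:
    - [[0, 18, -37, 0, 0, 0, 0], [0.5, 36, -74, 0, 0, 0, 0], [1, 54, -111, 0, 0, 0, 0], [1, 70, -145, 0, 0, 0, 0], [1, 81, -168, 0, 0, 0, 0], [1, 82, -170, 0, 0, 0, 0], [1, 82, -170, 0, 0, 0, 0], [1, 82, -170, 0, 0, 0, 0]]

```text
time_s: 2.73
position: [0.5934, -0.3559, 0.2293]
tool_rot: [[-0.259, -0.0, 0.966], [-0.966, 0.001, -0.259], [-0.0, -1.0, -0.001]]
ft_force: [0.4, 0.1, 0.1]
grip_width: 0.001
```

```bash
python3 - <<'E'
from h import *
np.set_printoptions(precision=4,suppress=True)
o=env.observe(); T=np.array(o["tool_rot"]); p=np.array(o["position"])
print(o["time_s"],o["q"],p,o["grip_width"],env.tip_reach); print(T)
c=cam("wrist"); save("w2.png",cv2.resize(c[0],(800,600),interpolation=cv2.INTER_CUBIC))
im=(255*(c[0]/255.)**.5).astype(np.uint8)
for a,col in((-.005,(255,0,255)),(.009,(255,0,0)),(.022,(0,255,0))):
  for x in(-.011,.011):
      q=proj(c,p+T@np.array([x,a,0])); cv2.circle(im,tuple(int(round(v)) for v in q),1,col,-1)
save("w2b.png",cv2.resize(im[140:340,100:420],(800,500),interpolation=cv2.INTER_NEAREST))
E
```

```text
2.7333 [-40.7366  37.0112  47.7177   0.0097  95.3093 -25.7258] [ 0.5934 -0.3559  0.2293] 0.001039876638912225 0.022
[[-0.259  -0.0004  0.9659]
 [-0.9659  0.0006 -0.259 ]
 [-0.0004 -1.     -0.0005]]
```

View pics/w2b.png

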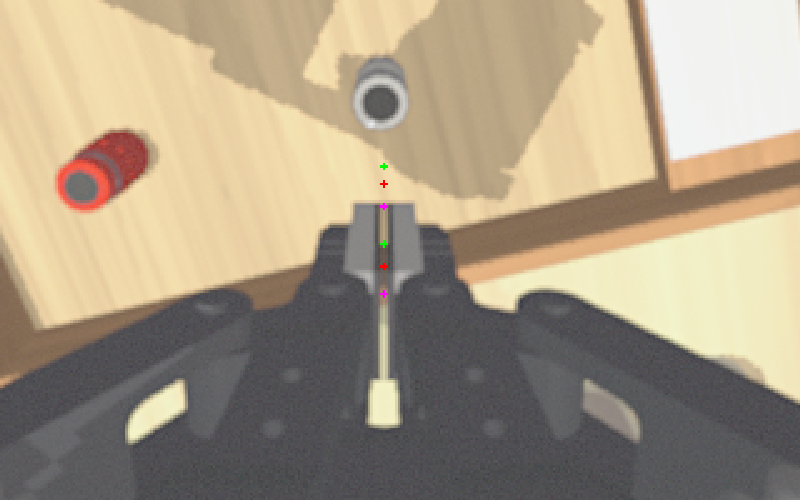

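View pics/w2.png

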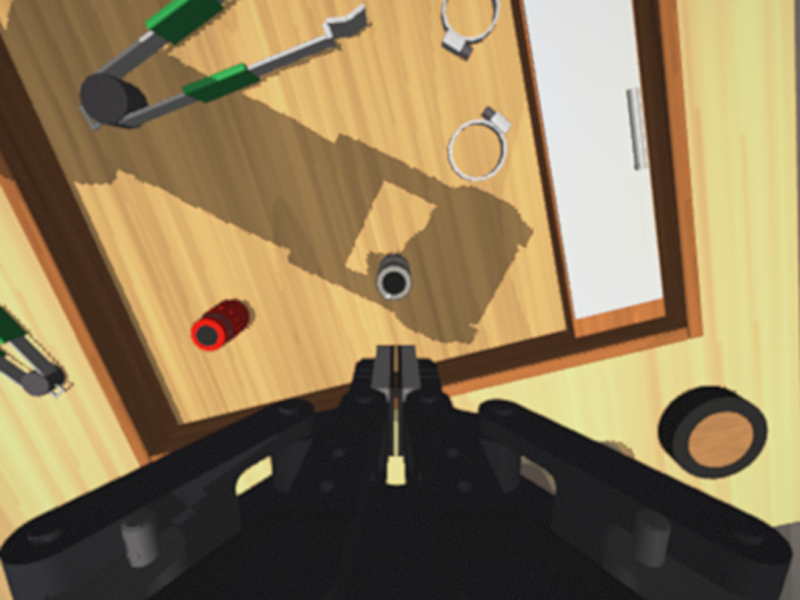

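```bash
python3 - <<'E'
from h import *
np.set_printoptions(precision=4,suppress=True)
o=env.observe(); T=np.array(o["tool_rot"]); p=np.array(o["position"])
s=cam("scene"); im=(255*(s[0]/255.)**.6).astype(np.uint8)
q0=proj(s,p); print(q0)
for a,col in((-.005,(255,0,255)),(.009,(255,255,0)),(.022,(0,255,0))):
      q=proj(s,p+T@np.array([0,a,0])); cv2.circle(im,tuple(int(round(v)) for v in q),1,col,-1)
u,v=q0.astype(int); u0=max(u-60,0); v0=max(v-60,0)
save("s2.png",cv2.resize(im[v0:v0+160,u0:u0+160],(600,600),interpolation=cv2.INTER_NEAREST))
E
```

```text
[ 97.6746 156.0003]
```

View pics/s2.png

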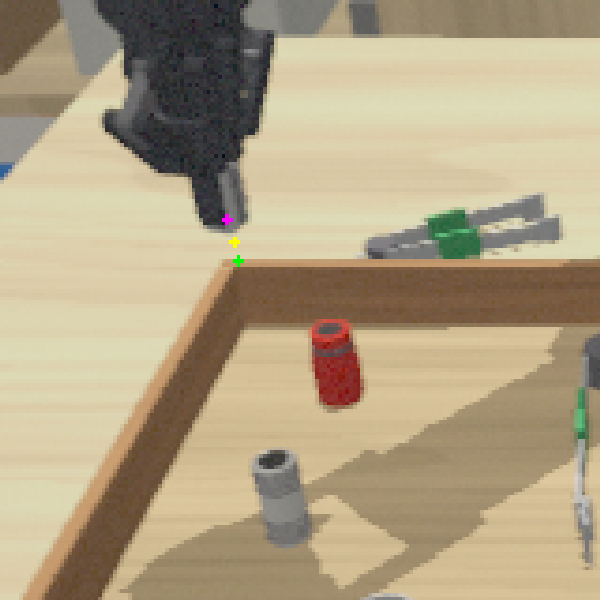

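```bash
cat >> h.py <<'E'
def tri(obs):
    A=np.zeros((3,3));b=np.zeros(3)
    L=[]
    for c,u,v in obs:
        o,d=ray(c,u,v); d=d/np.linalg.norm(d); M=np.eye(3)-np.outer(d,d); A+=M;b+=M@o; L.append((o,d))
    p=np.linalg.solve(A,b); return p,[np.linalg.norm((np.eye(3)-np.outer(d,d))@(p-o)) for o,d in L]
E
python3 - <<'E'
from h import *
np.set_printoptions(precision=4,suppress=True)
w=cam("wrist");t=cam("top");s=cam("scene")
k=512/800
# scene crop origin (37,96) scale 160/600
sc=lambda u,v:(37+u*160/600,96+v*160/600)
print("nip",tri([(w,394*k,283*k),(t,571*k,222*k),(s,*sc(276,461))]))
print("nip w,s",tri([(w,394*k,283*k),(s,*sc(276,461))]))
print("coup",tri([(w,209*k,334*k),(t,577*k,299*k),(s,*sc(331,328))]))
print("coup w,s",tri([(w,209*k,334*k),(s,*sc(331,328))]))
print(onz(w,394*k,283*k,.068),onz(w,209*k,334*k,.064))
print("drawer corner FR rim t/w/s", onz(t,634*k,352*k,.06),onz(w,150*k,458*k,.06),onz(s,*sc(228,262),.06))
E
```

```text
nip (array([ 0.5919, -0.36  ,  0.065 ]), [np.float64(0.0009941659824848719), np.float64(0.0011595910499875924), np.float64(0.0011684810276637839)])
nip w,s (array([ 0.5907, -0.3601,  0.0635]), [np.float64(0.0006136002217190066), np.float64(0.0006136002217188573)])
coup (array([ 0.438 , -0.363 ,  0.0628]), [np.float64(0.0004171870503461882), np.float64(0.000569383128088677), np.float64(0.0005356042602479562)])
coup w,s (array([ 0.4368, -0.3631,  0.0616]), [np.float64(8.060322001070681e-05), np.float64(8.060322001064128e-05)])
[ 0.5911 -0.3597  0.068 ] [ 0.4382 -0.3626  0.064 ]
drawer corner FR rim t/w/s [ 0.3351 -0.4662  0.06  ] [ 0.343  -0.4581  0.06  ] [ 0.3433 -0.4614  0.06  ]
```

>>> carry_out:
  targets:
    - [[1, -25, 29, -10, 0, 0, 0], [1, -50, 58, -25, 0, 0, 0], [1, -70, 82, -55, 0, 0, 0], [1, -73, 86, -90, 0, 0, 0], [1, -73, 86, -125, 0, 0, 0], [1, -73, 86, -155, 0, 0, 0], [1, -73, 86, -175, 0, 0, 0], [1, -73, 86, -180, 0, 0, 0], [1, -73, 86, -184, 0, 0, 0], [1, -73, 86, -188, 0, 0, 0], [1, -73, 86, -191, 0, 0, 0], [1, -73, 86, -194, 0, 0, 0], [1, -73, 86, -194, 0, 0, 0]]

```text
time_s: 4.07
position: [0.5207, -0.2706, 0.0358]
tool_rot: [[-0.259, 0.0, 0.966], [-0.966, -0.0, -0.259], [0.0, -1.0, 0.001]]
ft_force: [0.5, 0.5, -0.6]
grip_width: 0.0001
```

```bash
python3 - <<'E'
from h import *
np.set_printoptions(precision=4,suppress=True)
o=env.observe(); p=np.array(o["position"]);print(p,o["ft_force"],o["time_s"])
s=cam("scene"); im=s[0]
u,v=proj(s,p).astype(int); print(u,v)
save("s3.png",cv2.resize(im[v-70:v+50,u-60:u+60],(600,600),interpolation=cv2.INTER_NEAREST))
w=cam("wrist"); save("w3.png",cv2.resize(w[0],(800,600),interpolation=cv2.INTER_CUBIC))
E
```

```text
[ 0.5207 -0.2706  0.0358] [ 0.463   0.482  -0.5774] 4.0667
156 210
```

View pics/s3.png

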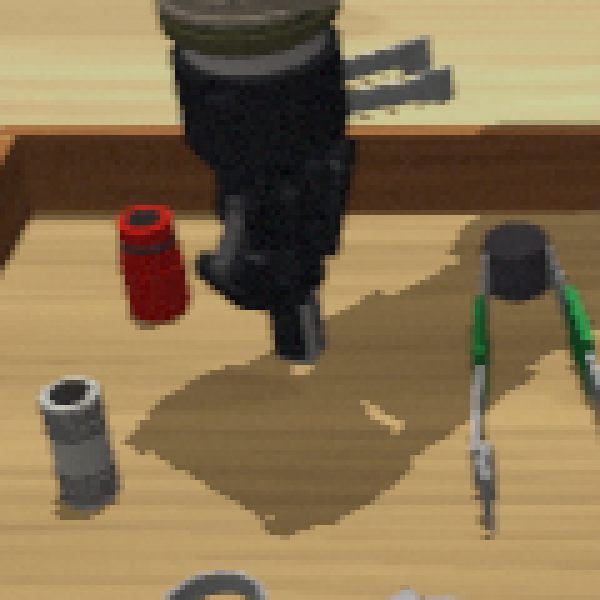

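View pics/w3.png

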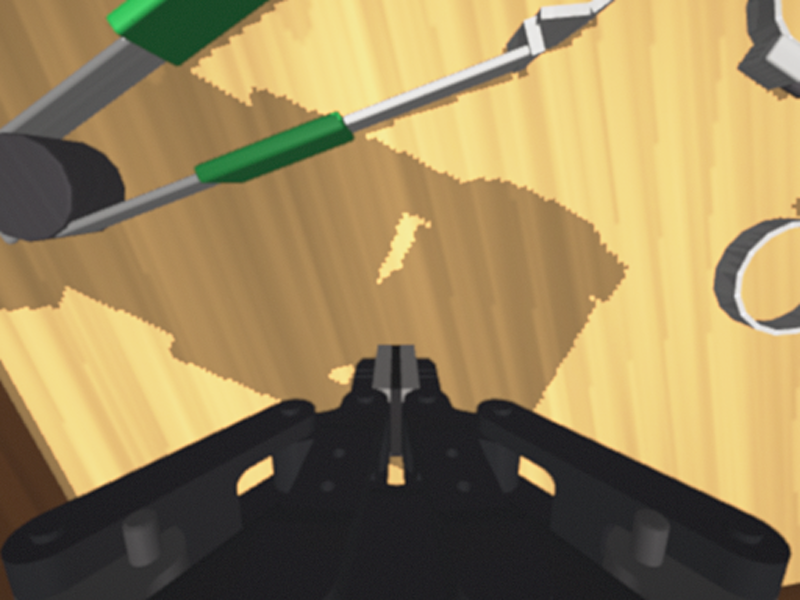

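>>> carry_out:
  targets:
    - [[1, 0, 0, -2, 0, 0, 0], [1, 0, 0, -4, 0, 0, 0], [1, 0, 0, -6, 0, 0, 0], [1, 0, 0, -7, 0, 0, 0], [1, 0, 0, -7, 0, 0, 0]]

```text
time_s: 4.58
position: [0.5204, -0.2704, 0.0282]
tool_rot: [[-0.259, -0.0, 0.966], [-0.966, 0.0, -0.259], [-0.0, -1.0, -0.001]]
ft_force: [-0.2, 0.1, -0.7]
grip_width: 0.0004
```

>>> carry_out:
  targets:
    - [[1, 0, 0, -2, 0, 0, 0], [1, 0, 0, -4, 0, 0, 0], [1, 0, 0, -5, 0, 0, 0]]

```text
time_s: 4.83
position: [0.5205, -0.2705, 0.0232]
tool_rot: [[-0.259, -0.0, 0.966], [-0.966, 0.0, -0.259], [-0.0, -1.0, -0.0]]
ft_force: [0.2, 0.5, -0.5]
grip_width: -0.0002
```

>>> carry_out:
  targets:
    - [[0.5, 0, 0, 25, 0, 0, 0], [0, 0, 0, 60, 0, 0, 0], [0, 5, -6, 90, 0, 0, 0], [0, 25, -31, 95, 0, 0, 0], [0, 50, -63, 95, 0, 0, 0], [0, 66, -83, 95, 0, 0, 0], [0, 71, -89.5, 92, 0, 0, 0], [0, 71, -89.5, 75, 0, 0, 0], [0, 71, -89.5, 50, 0, 0, 0], [0, 71, -89.5, 30, 0, 0, 0], [0, 71, -89.5, 18, 0, 0, 0], [0, 71, -89.5, 14, 0, 0, 0], [0, 71, -89.5, 14, 0, 0, 0]]

```text
time_s: 5.92
position: [0.5913, -0.3597, 0.0368]
tool_rot: [[-0.259, -0.001, 0.966], [-0.966, 0.001, -0.259], [-0.001, -1.0, -0.001]]
ft_force: [-0.0, 0.5, 0.1]
grip_width: 0.0859
```

```bash
cat > look.py <<'E'
import sys
from h import *
np.set_printoptions(precision=4,suppress=True)
k=sys.argv[1]; h=int(sys.argv[2]) if len(sys.argv)>2 else 60
o=env.observe(); p=np.array(o["position"]);print(p,o["ft_force"],o["time_s"],o["grip_width"],o["q"])
s=cam("scene"); w=cam("wrist")
u,v=proj(s,p).astype(int); u0=max(u-h,0);v0=max(v-h,0); print("scene crop",u0,v0,"scale",400/(2*h))
a=cv2.resize(s[0][v0:v0+2*h,u0:u0+2*h],(400,400),interpolation=cv2.INTER_NEAREST)
b=cv2.resize(w[0],(400,300),interpolation=cv2.INTER_CUBIC)
im=np.zeros((400,800,3),np.uint8); im[:,:400]=a; im[:300,400:]=b; save("l"+k+".png",im)
E
python3 look.py 1
```

```text
[ 0.5913 -0.3597  0.0368] [-0.0413  0.5086  0.1313] 5.9167 0.08588479403795031 [-41.0863  45.5366  63.1959   0.001   71.3596 -26.071 ]
scene crop 52 168 scale 3.3333333333333335
```

View pics/l1.png

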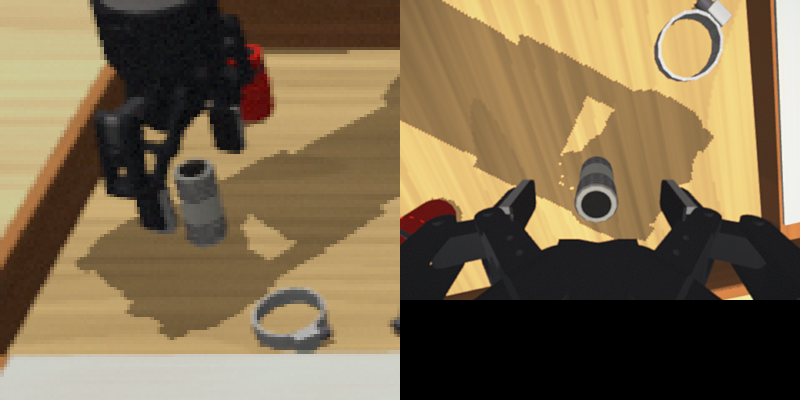

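>>> carry_out:
  targets:
    - [[1, 0, 0, 0, 0, 0, 0], [1, 0, 0, 0, 0, 0, 0], [1, 0, 0, 0, 0, 0, 0], [1, 0, 0, 0, 0, 0, 0], [1, 0, 0, 0, 0, 0, 0], [1, 0, 0, 0, 0, 0, 0], [1, 0, 0, 5, 0, 0, 0], [1, 0, 0, 20, 0, 0, 0], [1, 0, 0, 50, 0, 0, 0], [1, 0, 0, 80, 0, 0, 0], [1, 0, 0, 100, 0, 0, 0], [1, 0, 0, 104, 0, 0, 0]]
  squeeze: 40

```text
time_s: 7.02
position: [0.5927, -0.3609, 0.1462]
tool_rot: [[-0.259, 0.005, 0.966], [-0.966, -0.005, -0.259], [0.003, -1.0, 0.006]]
ft_force: [0.2, 0.0, -0.1]
grip_width: 0.0249
```

```bash
python3 look.py 2; python3 - <<'E'
from h import *
np.set_printoptions(precision=4,suppress=True)
t=cam("top"); im=t[0]
save("tray.png",cv2.resize(im[130:200,120:210],(800,622)[:2],interpolation=cv2.INTER_CUBIC)[:600])
h=cv2.cvtColor(im,cv2.COLOR_RGB2HSV);H,S,V=[h[...,i].astype(int) for i in range(3)]
sub=np.zeros(H.shape,bool); sub[135:195,125:205]=1
m=(S<120)&(V>110)&sub
g=cv2.cvtColor(im,cv2.COLOR_RGB2GRAY)
b=((H>100)&(H<130)&(S>100)&sub)
ct,_=cv2.findContours(b.astype(np.uint8),cv2.RETR_EXTERNAL,cv2.CHAIN_APPROX_NONE)
ct=max(ct,key=cv2.contourArea); r=cv2.minAreaRect(ct); print(r); 
for q in cv2.boxPoints(r): print(q,onz(t,*q,.038))
E
```

```text
[ 0.5927 -0.3609  0.1462] [ 0.2195  0.0256 -0.1266] 7.0167 0.02492212202709528 [-41.0871  39.7317  56.0232   0.0016  83.8324 -26.0732]
scene crop 42 129 scale 3.3333333333333335
((163.8032684326172, 163.02789306640625), (62.826900482177734, 25.986539840698242), 15.124006271362305)
[130.0878 167.3751] [0.5268 0.3797 0.038 ]
[136.8679 142.2886] [0.6095 0.3622 0.038 ]
[197.5187 158.6807] [0.5529 0.1654 0.038 ]
[190.7386 183.7672] [0.4719 0.1851 0.038 ]
```

View pics/l2.png

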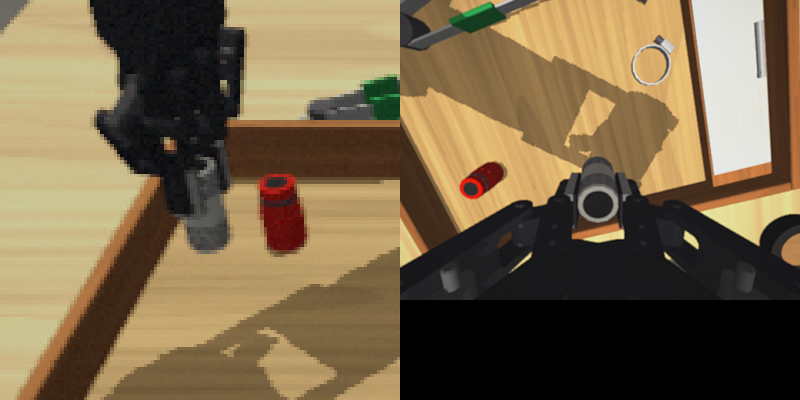

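View pics/tray.png

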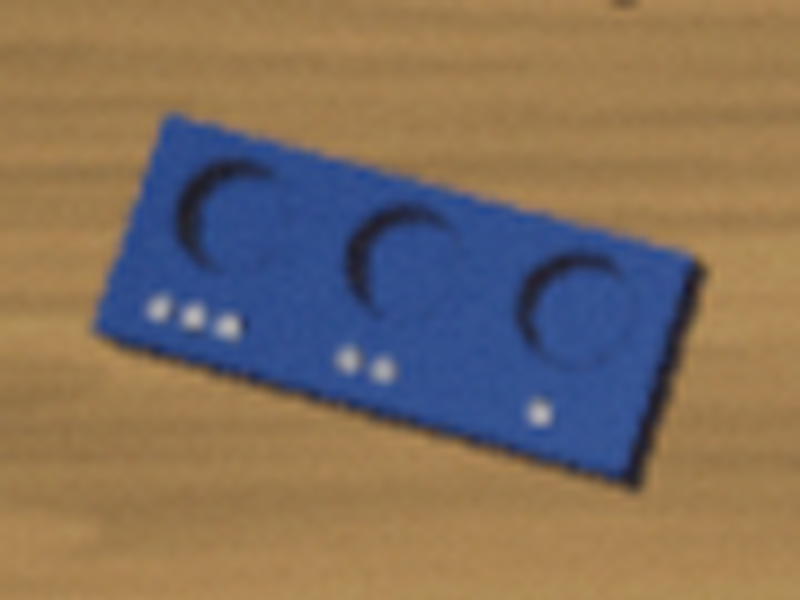

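```bash
python3 - <<'E'
from h import *
np.set_printoptions(precision=4,suppress=True)
t=cam("top")
P=[onz(t,120+u/8.889,130+v/8.889,.038) for u,v in((577,312),(405,262),(235,215))]
for p in P: print(p)
d=P[2]-P[0]; print(np.linalg.norm(d),np.degrees(np.arctan2(-d[0],d[1])))
E
```

```text
[0.5323 0.2051 0.038 ]
[0.5514 0.2674 0.038 ]
[0.5695 0.3294 0.038 ]
0.12982304237866982 -16.649659708341247
```

>>> carry_out:
  targets:
    - [[1, -1, 10, 5, 0, 0, 0], [1, -3, 35, 15, 0, 0, 0], [1, -7, 70, 20, 0, 0, 0], [1, -11, 108, 20, 0, 0, 0], [1, -15, 146, 20, 0, 0, 0], [1, -19, 184, 20, 0, 0, 0], [1, -23, 222, 20, 0, 0, 0], [1, -27, 260, 20, 0, 0, 0], [1, -31, 298, 20, 0, 0, 0], [1, -35, 336, 20, 0, 0, 0], [1, -39, 374, 20, 0, 0, 0], [1, -43, 412, 20, 0, 0, 0], [1, -47, 450, 20, 0, 0, 0], [1, -51, 488, 20, 0, 0, 0], [1, -55, 522, 20, 0, 0, 0], [1, -58, 548, 20, 0, 0, 0], [1, -60, 562, 20, 0, 0, 0], [1, -60, 565, 20, 0, 0, 0], [1, -60, 565, 20, 0, 0, 0]]

```text
time_s: 8.8
position: [0.5308, 0.2057, 0.1609]
tool_rot: [[-0.257, -0.001, 0.966], [-0.966, -0.0, -0.257], [0.001, -1.0, -0.001]]
ft_force: [0.9, 0.0, -1.6]
grip_width: 0.0251
```

```bash
python3 look.py 3; python3 - <<'E'
from h import *
w=cam("wrist"); save("w4.png",cv2.resize(w[0],(800,600),interpolation=cv2.INTER_CUBIC))
E
```

```text
[0.5308 0.2057 0.1609] [ 0.854   0.0466 -1.628 ] 8.8 0.025114107518070524 [ 9.273  27.0244 77.6294 -0.0026 75.43   24.1937]
scene crop 295 108 scale 3.3333333333333335
```

View pics/w4.png

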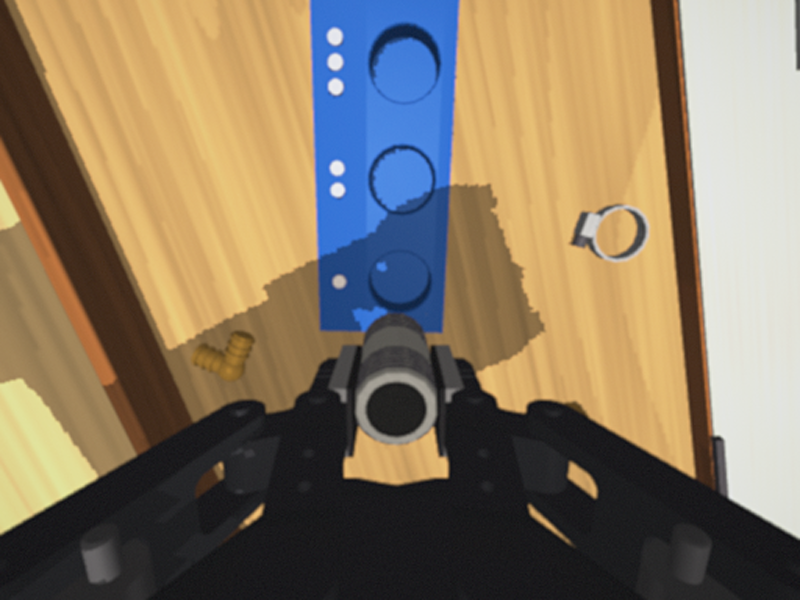

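View pics/l3.png

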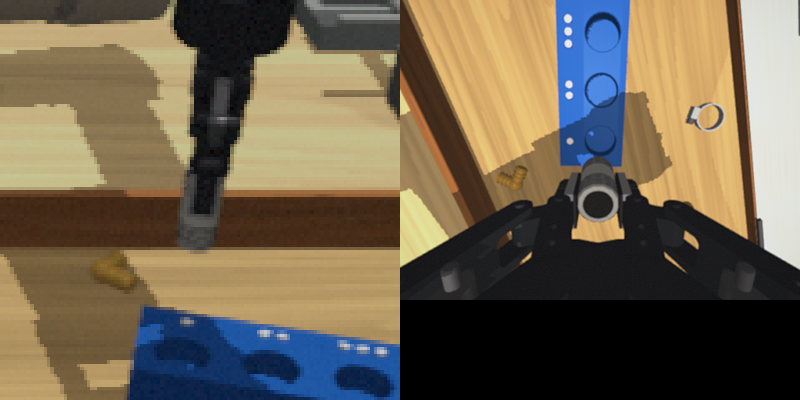

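```bash
python3 - <<'E'
from h import *
np.set_printoptions(precision=4,suppress=True)
w=cam("wrist");k=.64
for u,v in((400,279),(402.5,180),(404.5,63.5)): print(onz(w,u*k,v*k,.038))
o=env.observe();p=np.array(o["position"]);T=np.array(o["tool_rot"])
# nipple top centre in wrist px (397,404), assume on the tool x=0 plane? solve height from known depth
print("nip top at z=p+.031", T.T@(onz(w,397*k,404*k,p[2]+.031)-p))
E
```

```text
[0.5362 0.2099 0.038 ]
[0.5539 0.2703 0.038 ]
[0.5718 0.3328 0.038 ]
nip top at z=p+.031 [-0.0028 -0.031   0.0002]
```

```bash
python3 - <<'E'
from h import *
np.set_printoptions(precision=4,suppress=True)
s=cam("scene");im=s[0]
save("s5.png",cv2.resize(im[195:245,325:425],(800,400),interpolation=cv2.INTER_CUBIC))
for u,v in((182,351),(272,368),(365,382)): print(onz(s,295+u/3.333,108+v/3.333,.038))
E
```

```text
[0.5385 0.2073 0.038 ]
[0.5596 0.2692 0.038 ]
[0.5766 0.3325 0.038 ]
```

View pics/s5.png

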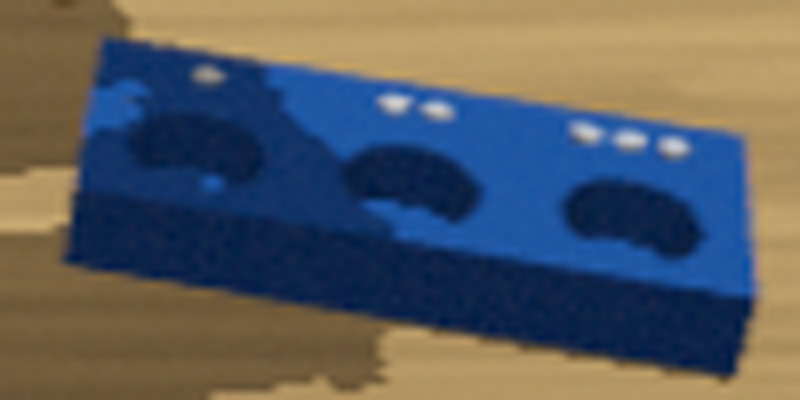

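>>> carry_out:
  targets:
    - [[1, 2, 1, -5, 0, 0, 0], [1, 4, 2, -20, 0, 0, 0], [1, 4, 2, -45, 0, 0, 0], [1, 4, 2, -68, 0, 0, 0], [1, 4, 2, -82, 0, 0, 0], [1, 4, 2, -86, 0, 0, 0], [1, 4, 2, -86, 0, 0, 0], [1, 4, 2, -86, 0, 0, 0]]

```text
time_s: 9.72
position: [0.5361, 0.2068, 0.0761]
tool_rot: [[-0.26, 0.001, 0.966], [-0.966, 0.0, -0.26], [-0.0, -1.0, 0.001]]
ft_force: [-0.1, -0.4, -0.3]
grip_width: 0.0254
```

```bash
cat > look2.py <<'E'
import sys
from h import *
np.set_printoptions(precision=4,suppress=True)
k=sys.argv[1]; h=int(sys.argv[2])
o=env.observe(); p=np.array(o["position"]);print(p,o["ft_force"],o["time_s"],o["grip_width"])
s=cam("scene"); w=cam("wrist")
u,v=proj(s,p).astype(int); u0=max(u-h,0);v0=max(v-h,0); print("scene crop",u0,v0,"scale",600/(2*h))
f=lambda a:(255*(a/255.)**.6).astype(np.uint8)
save("s"+k+".png",cv2.resize(f(s[0][v0:v0+2*h,u0:u0+2*h]),(600,600),interpolation=cv2.INTER_CUBIC))
save("w"+k+".png",cv2.resize(f(w[0]),(800,600),interpolation=cv2.INTER_CUBIC))
E
python3 look2.py 6 40
```

```text
[0.5361 0.2068 0.0761] [-0.1375 -0.3881 -0.2927] 9.7167 0.025431378394193817
scene crop 311 160 scale 7.5
```

View pics/w6.png

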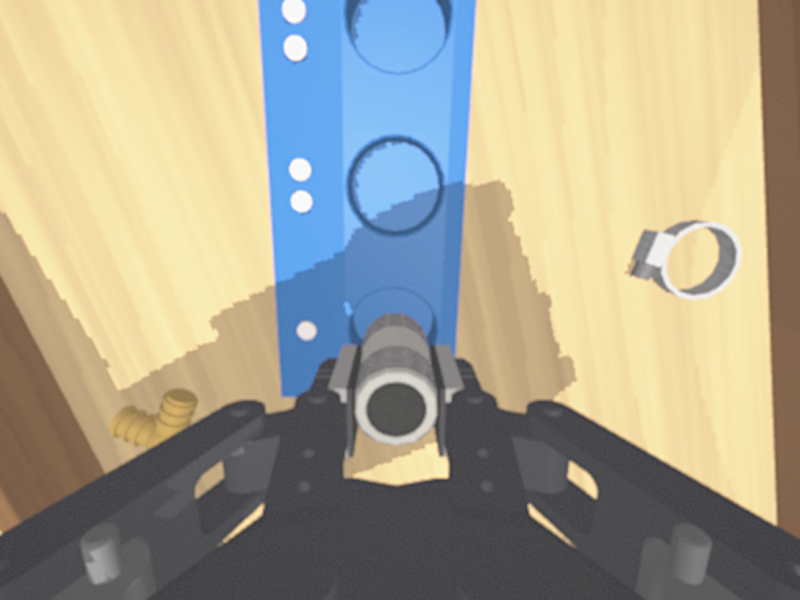

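View pics/s6.png

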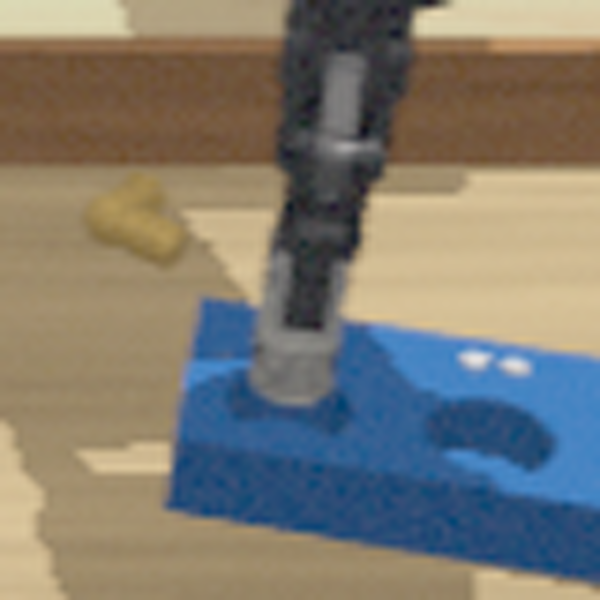

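```bash
python3 - <<'E'
from h import *
np.set_printoptions(precision=4,suppress=True)
w=cam("wrist");k=.64
for u,v in((394,332),(396,185)): print(onz(w,u*k,v*k,.038))
s=cam("scene");
print("s pocket1,2",onz(s,311+291/7.5,160+396/7.5,.038),onz(s,311+490/7.5,160+437/7.5,.038))
o=env.observe();p=np.array(o["position"]);T=np.array(o["tool_rot"])
b=p+T@np.array([0,.029,0]); print(b)
for nm,c in(("w",w),("s",s)):
    A=np.linspace(0,2*np.pi,60); q=np.array([proj(c,b+.0135*np.array([np.cos(a),np.sin(a),0])) for a in A])
    h=np.array([proj(c,np.array([.535,.2075,.038])+.0205*np.array([np.cos(a),np.sin(a),0])) for a in A])
    if nm=="w": print("nip base px800",q.min(0)/k,q.max(0)/k,"hole",h.min(0)/k,h.max(0)/k)
    else:
        g=lambda q:(q-[311,160])*7.5
        print("scene nip",g(q).min(0),g(q).max(0),"hole",g(h).min(0),g(h).max(0))
E
```

```text
[0.5357 0.2078 0.038 ]
[0.5538 0.2716 0.038 ]
s pocket1,2 [0.5364 0.2082 0.038 ] [0.559  0.2687 0.038 ]
[0.5361 0.207  0.0475]
nip base px800 [364.9771 311.5882] [425.5475 368.4373] hole [348.8846 290.3959] [436.5593 373.1201]
scene nip [249.3976 348.2822] [332.6404 396.8631] hole [225.3012 357.1122] [350.9552 431.1534]
```

>>> carry_out:
  targets:
    - [[1, 0, 1, -4, 0, 0, 0], [1, 0, 1, -10, 0, 0, 0], [1, 0, 1, -16, 0, 0, 0], [1, 0, 1, -21, 0, 0, 0], [1, 0, 1, -25, 0, 0, 0], [1, 0, 1, -26, 0, 0, 0], [1, 0, 1, -26, 0, 0, 0]]

```text
time_s: 10.5
position: [0.5354, 0.2079, 0.0491]
tool_rot: [[-0.259, -0.001, 0.966], [-0.966, -0.0, -0.259], [0.0, -1.0, -0.001]]
ft_force: [0.5, 0.2, -0.7]
grip_width: 0.0249
```

>>> carry_out:
  targets:
    - [[1, 0, 0, -1, 0, 0, 0], [1, 0, 0, -2, 0, 0, 0], [1, 0, 0, -3, 0, 0, 0]]

```text
time_s: 10.75
position: [0.5357, 0.208, 0.0466]
tool_rot: [[-0.259, 0.0, 0.966], [-0.966, 0.0, -0.259], [-0.0, -1.0, 0.0]]
ft_force: [-0.3, -0.6, -1.2]
grip_width: 0.0245
```

>>> carry_out:
  targets:
    - [[1, 0, 0, -1, 0, 0, 0], [1, 0, 0, -1.5, 0, 0, 0], [1, 0, 0, -1.5, 0, 0, 0], [0.6, 0, 0, -1.5, 0, 0, 0], [0.5, 0, 0, -1.5, 0, 0, 0], [0.4, 0, 0, -1.5, 0, 0, 0], [0.2, 0, 0, -1.5, 0, 0, 0], [0.1, 0, 0, 0, 0, 0, 0], [0.1, 0, 0, 10, 0, 0, 0], [0.1, 0, 0, 30, 0, 0, 0], [0.1, 0, 0, 65, 0, 0, 0], [0.1, 0, 0, 100, 0, 0, 0], [0.1, 0, 0, 120, 0, 0, 0]]

```text
time_s: 11.83
position: [0.5364, 0.2082, 0.1711]
tool_rot: [[-0.259, 0.005, 0.966], [-0.966, 0.001, -0.259], [-0.002, -1.0, 0.005]]
ft_force: [0.8, 0.1, 0.6]
grip_width: 0.0766
```

```bash
python3 look2.py 7 80
```

```text
[0.5364 0.2082 0.1711] [0.8198 0.1225 0.6145] 11.8333 0.07664472894917658
scene crop 277 86 scale 3.75
```

View pics/w7.png

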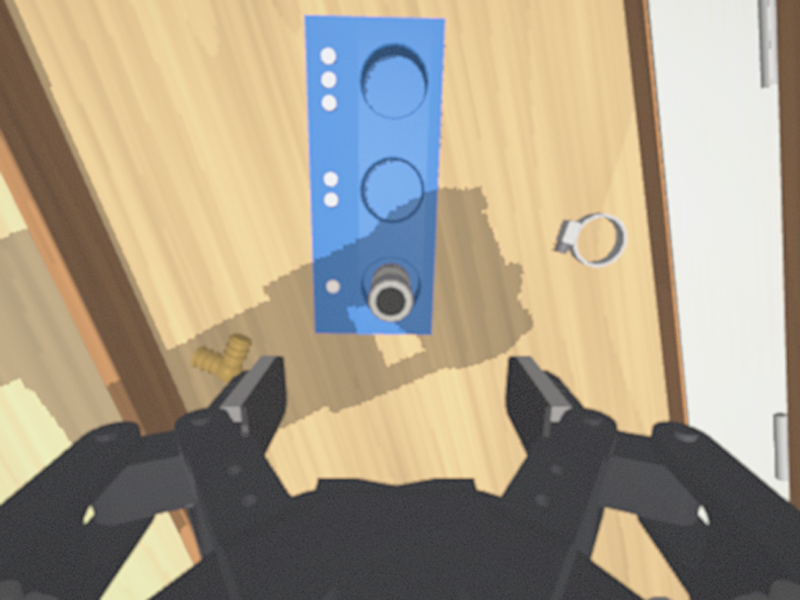

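View pics/s7.png

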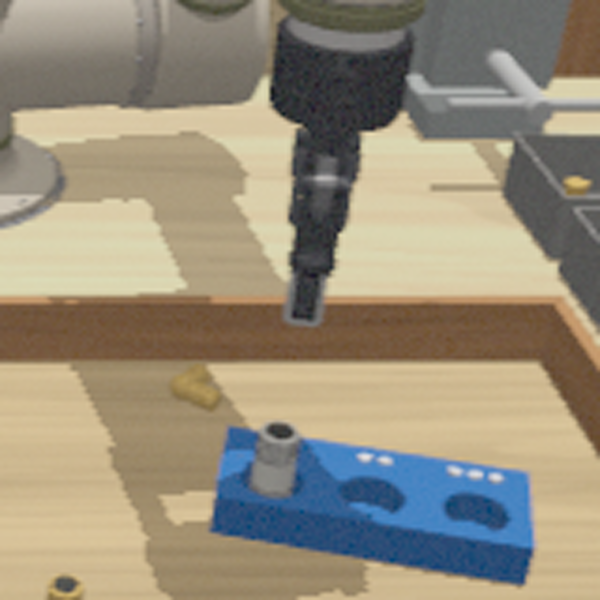

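>>> carry_out:
  targets:
    - [[0, -2, -10, 0, 0, 0, 0], [0, -6, -35, 0, 0, 0, 0], [0, -13, -73, 0, 0, 0, 0], [0, -20, -113, 0, 0, 0, 0], [0, -27, -153, 0, 0, 0, 0], [0, -34, -193, 0, 0, 0, 0], [0, -41, -233, 0, 0, 0, 0], [0, -48, -273, 0, 0, 0, 0], [0, -55, -313, 0, 0, 0, 0], [0, -62, -353, 0, 0, 0, 0], [0, -69, -393, 0, 0, 0, 0], [0, -76, -433, 0, 0, 0, 0], [0, -83, -473, 0, 0, 0, 0], [0, -90, -510, 0, 0, 0, 0], [0, -95, -543, 0, 0, 0, 0], [0, -98, -564, -5, 0, 0, 0], [0, -99, -571, -15, 0, 0, 0], [0, -99, -571, -25, 0, 0, 0], [0, -99, -571, -25, 0, 0, 0]]

```text
time_s: 13.52
position: [0.4354, -0.3613, 0.1383]
tool_rot: [[-0.259, -0.004, 0.966], [-0.966, 0.005, -0.259], [-0.004, -1.0, -0.005]]
ft_force: [0.4, -0.1, 0.2]
grip_width: 0.0853
```

```bash
python3 look2.py 8 60; python3 - <<'E'
from h import *
np.set_printoptions(precision=4,suppress=True)
c=cam("wrist"); h=cv2.cvtColor(c[0],cv2.COLOR_RGB2HSV); H,S,V=[h[...,i].astype(int) for i in range(3)]
m=((H<6)|(H>174))&(S>180)&(V>150)
n,l,st,ce=cv2.connectedComponentsWithStats(m.astype(np.uint8))
for i in range(1,n):
    if st[i,4]>30: print(ce[i]/.64,st[i]/.64)
E
```

```text
[ 0.4354 -0.3613  0.1383] [ 0.3548 -0.062   0.2054] 13.5167 0.08529274557568375
scene crop 61 97 scale 5.0
[396.0191 311.9031] [371.875  290.625   48.4375  45.3125 556.25  ]
```

View pics/w8.png

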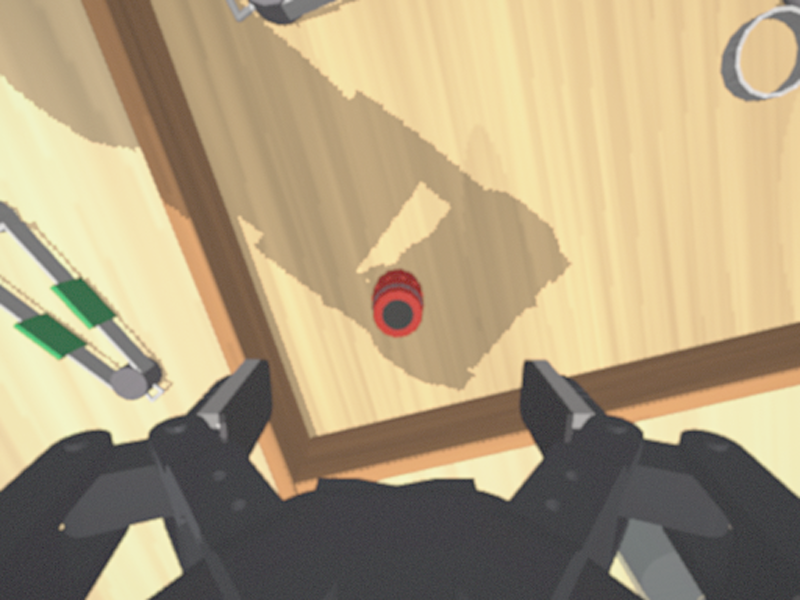

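```bash
python3 - <<'E'
from h import *
np.set_printoptions(precision=4,suppress=True)
c=cam("wrist"); print(onz(c,397*.64,314*.64,.064)); o=env.observe(); print(o["position"],o["tool_rot"][:,1])
E
```

```text
[ 0.4368 -0.3645  0.064 ]
[ 0.437  -0.3619  0.1418] [ 0.0001  0.     -1.    ]
```

>>> carry_out:
  targets:
    - [[0, 0, -1.5, -8, 0, 0, 0], [0, 0, -1.5, -30, 0, 0, 0], [0, 0, -1.5, -60, 0, 0, 0], [0, 0, -1.5, -85, 0, 0, 0], [0, 0, -1.5, -97, 0, 0, 0], [0, 0, -1.5, -100, 0, 0, 0], [0.3, 0, -1.5, -100, 0, 0, 0], [1, 0, -1.5, -100, 0, 0, 0], [1, 0, -1.5, -100, 0, 0, 0], [1, 0, -1.5, -100, 0, 0, 0], [1, 0, -1.5, -100, 0, 0, 0], [1, 0, -1.5, -100, 0, 0, 0], [1, 0, -1.5, -100, 0, 0, 0]]
  squeeze: 35

```text
time_s: 14.8
position: [0.4368, -0.3648, 0.0426]
tool_rot: [[-0.259, 0.001, 0.966], [-0.966, -0.001, -0.259], [0.001, -1.0, 0.001]]
ft_force: [-1.0, 0.7, 5.7]
grip_width: 0.0279
```

```bash
python3 look2.py 9 40
```

```text
[ 0.4368 -0.3648  0.0426] [-0.9664  0.676   5.6755] 14.8 0.02787425141268188
scene crop 85 149 scale 7.5
```

View pics/s9.png

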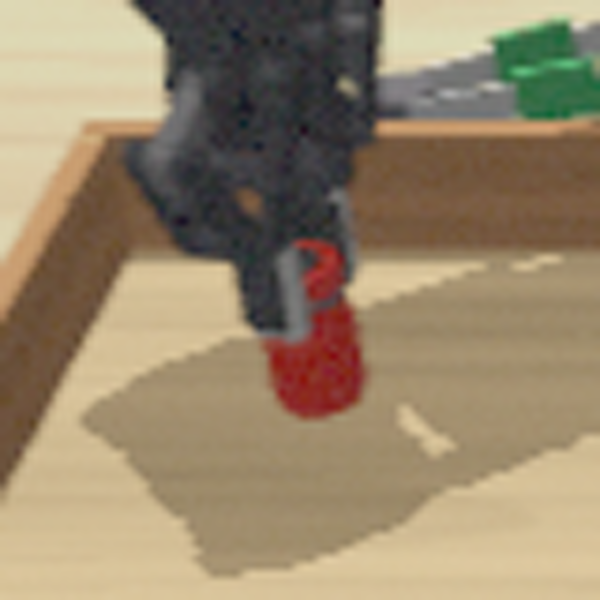

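>>> carry_out:
  targets:
    - [[1, 0, 0, 4, 0, 0, 0], [1, 0, 0, 20, 0, 0, 0], [1, 0, 0, 50, 0, 0, 0], [1, 2, 12, 80, 0, 0, 0], [1, 7, 38, 100, 0, 0, 0], [1, 14, 74, 110, 0, 0, 0], [1, 21, 112, 110, 0, 0, 0], [1, 28, 150, 110, 0, 0, 0], [1, 35, 188, 110, 0, 0, 0], [1, 42, 226, 110, 0, 0, 0], [1, 49, 264, 110, 0, 0, 0], [1, 56, 302, 110, 0, 0, 0], [1, 63, 340, 110, 0, 0, 0], [1, 70, 378, 110, 0, 0, 0], [1, 77, 416, 110, 0, 0, 0], [1, 84, 454, 110, 0, 0, 0], [1, 91, 492, 110, 0, 0, 0], [1, 98, 530, 110, 0, 0, 0], [1, 104, 566, 110, 0, 0, 0], [1, 110, 596, 110, 0, 0, 0]]

```text
time_s: 16.57
position: [0.5463, 0.2341, 0.1519]
tool_rot: [[-0.258, 0.0, 0.966], [-0.966, 0.0, -0.258], [-0.0, -1.0, 0.0]]
ft_force: [1.3, 0.0, 0.2]
grip_width: 0.0276
```

>>> carry_out:
  targets:
    - [[1, 4, 23, 0, 0, 0, 0], [1, 6, 35, 0, 0, 0, 0], [1, 7, 38, -5, 0, 0, 0], [1, 7, 38, -20, 0, 0, 0], [1, 7, 38, -38, 0, 0, 0], [1, 7, 38, -48, 0, 0, 0], [1, 7, 38, -50, 0, 0, 0], [1, 7, 38, -50, 0, 0, 0], [1, 7, 38, -50, 0, 0, 0]]

```text
time_s: 17.32
position: [0.554, 0.269, 0.1023]
tool_rot: [[-0.26, 0.001, 0.966], [-0.966, 0.0, -0.26], [-0.0, -1.0, 0.001]]
ft_force: [-0.7, 0.0, -0.5]
grip_width: 0.0274
```

```bash
python3 look2.py 10 40
```

```text
[0.554  0.269  0.1023] [-0.6795  0.0018 -0.5186] 17.3167 0.027441349954012467
scene crop 340 155 scale 7.5
```

View pics/w10.png

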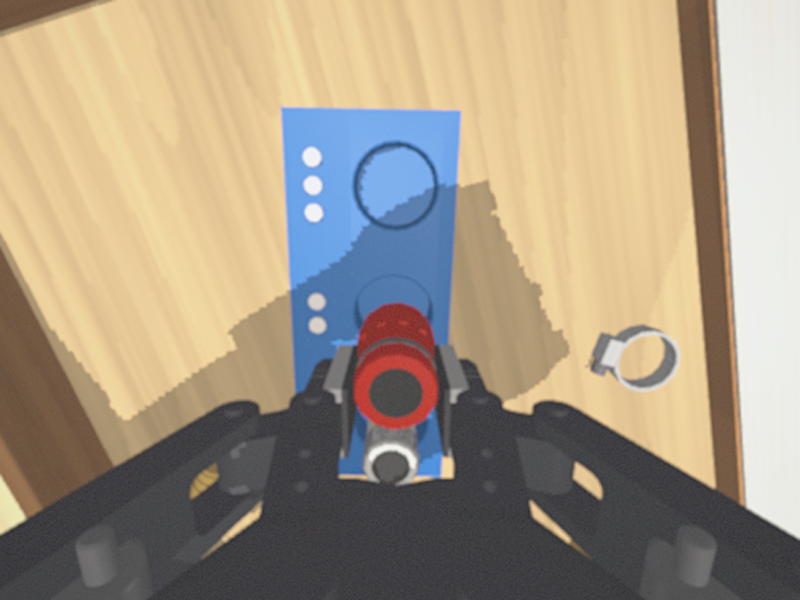

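View pics/s10.png

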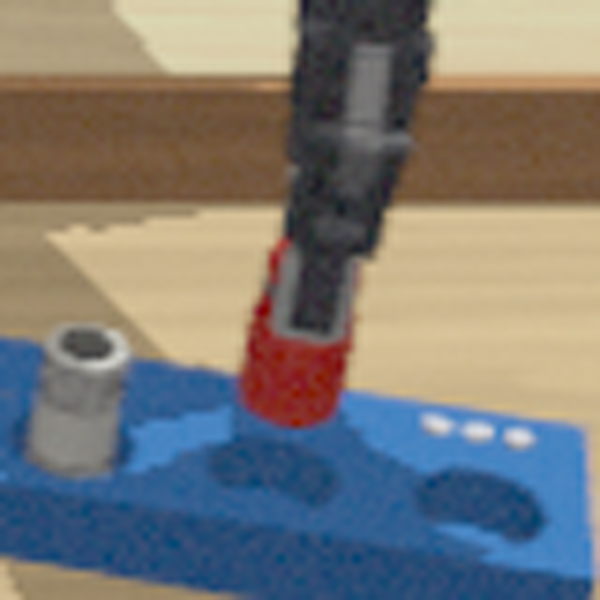

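```bash
python3 - <<'E'
from h import *
np.set_printoptions(precision=4,suppress=True)
w=cam("wrist");k=.64;s=cam("scene")
print("hole2",onz(w,395.5*k,185*k,.038))
o=env.observe();p=np.array(o["position"]);T=np.array(o["tool_rot"])
A=np.linspace(0,2*np.pi,60)
C=lambda c,ctr,r:np.array([proj(c,np.array(ctr)+r*np.array([np.cos(a),np.sin(a),0])) for a in A])
q=C(w,[.5536,.2704,.038],.0205)/k; print("hole1 pred",q.min(0),q.max(0))
q=(C(s,[.5536,.2704,.038],.0205)-[340,155])*7.5; print("scene hole1 pred",q.min(0),q.max(0))
q=(C(s,p+[0,0,-.0346],.016)-[340,155])*7.5; print("scene coup base pred",q.min(0),q.max(0))
q=C(w,p+[0,0,.0214],.0145)/k; print("w coup top pred",q.min(0),q.max(0))
print(p)
E
```

```text
hole2 [0.5715 0.334  0.038 ]
hole1 pred [355.2472 276.6924] [432.9647 350.8994]
scene hole1 pred [209.3449 426.9306] [338.019 503.053]
scene coup base pred [235.1153 362.1828] [337.2499 420.6408]
w coup top pred [351.3004 354.6754] [439.6275 434.5373]
[0.5539 0.2694 0.1023]
```

>>> carry_out:
  targets:
    - [[1, -1, -1.5, -5, 0, 0, 0], [1, -1, -1.5, -14, 0, 0, 0], [1, -1, -1.5, -22, 0, 0, 0], [1, -1, -1.5, -28, 0, 0, 0], [1, -1, -1.5, -34, 0, 0, 0], [1, -1, -1.5, -40, 0, 0, 0], [1, -1, -1.5, -45, 0, 0, 0], [1, -1, -1.5, -47, 0, 0, 0], [1, -1, -1.5, -47, 0, 0, 0]]

```text
time_s: 18.27
position: [0.5524, 0.2679, 0.0539]
tool_rot: [[-0.259, -0.001, 0.966], [-0.966, -0.0, -0.259], [0.0, -1.0, -0.001]]
ft_force: [0.4, 0.6, -0.7]
grip_width: 0.0273
```

```bash
python3 look2.py 11 40
```

```text
[0.5524 0.2679 0.0539] [ 0.4037  0.5874 -0.6788] 18.2667 0.027342831098386144
scene crop 336 171 scale 7.5
```

View pics/s11.png

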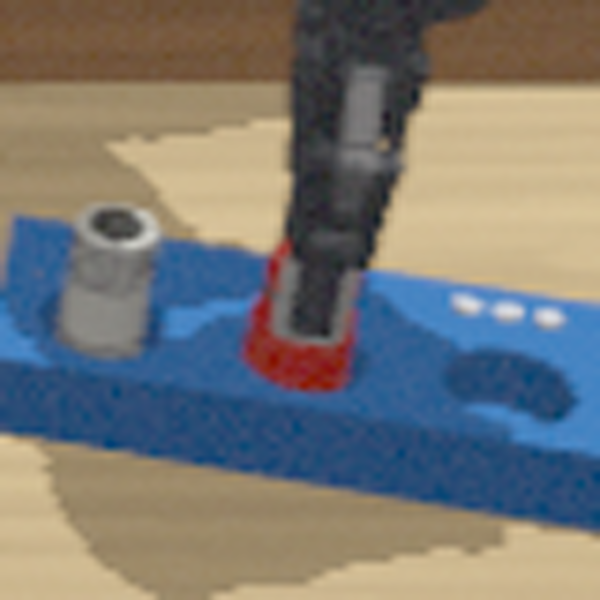

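>>> carry_out:
  targets:
    - [[1, 0, 0, -1.5, 0, 0, 0], [1, 0, 0, -3, 0, 0, 0], [1, 0, 0, -3, 0, 0, 0], [0.6, 0, 0, -3, 0, 0, 0], [0.5, 0, 0, -3, 0, 0, 0], [0.3, 0, 0, -3, 0, 0, 0], [0.1, 0, 0, -3, 0, 0, 0], [0.1, 0, 0, 0, 0, 0, 0], [0.1, 0, 0, 15, 0, 0, 0], [0.1, 0, 0, 40, 0, 0, 0], [0.1, 0, 0, 75, 0, 0, 0], [0.1, 0, 0, 110, 0, 0, 0], [0.1, 0, 0, 120, 0, 0, 0]]

```text
time_s: 19.45
position: [0.5542, 0.2685, 0.1805]
tool_rot: [[-0.259, 0.009, 0.966], [-0.966, 0.002, -0.259], [-0.004, -1.0, 0.008]]
ft_force: [0.6, -0.1, 0.2]
grip_width: 0.0768
```

```bash
python3 look2.py 12 80
```

```text
[0.5542 0.2685 0.1805] [ 0.5833 -0.1046  0.2418] 19.45 0.07684344384786963
scene crop 306 86 scale 3.75
```

View pics/w12.png

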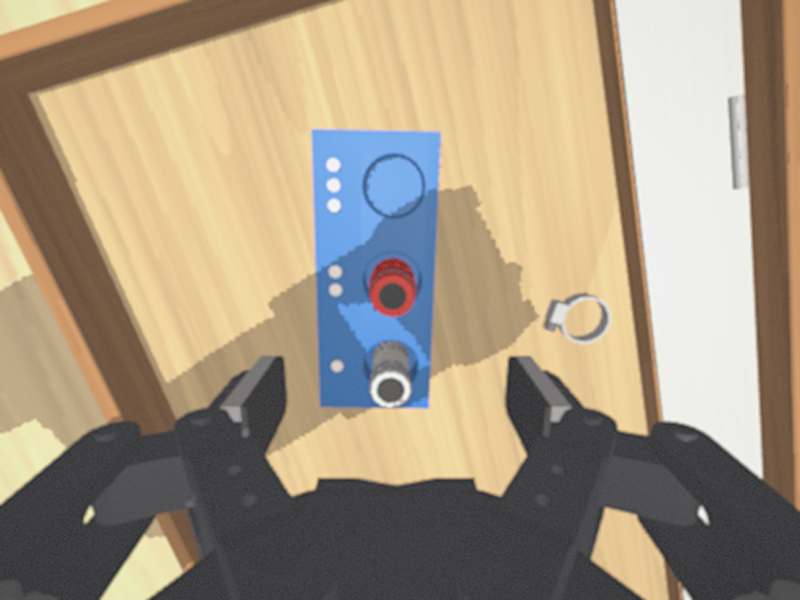

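View pics/s12.png

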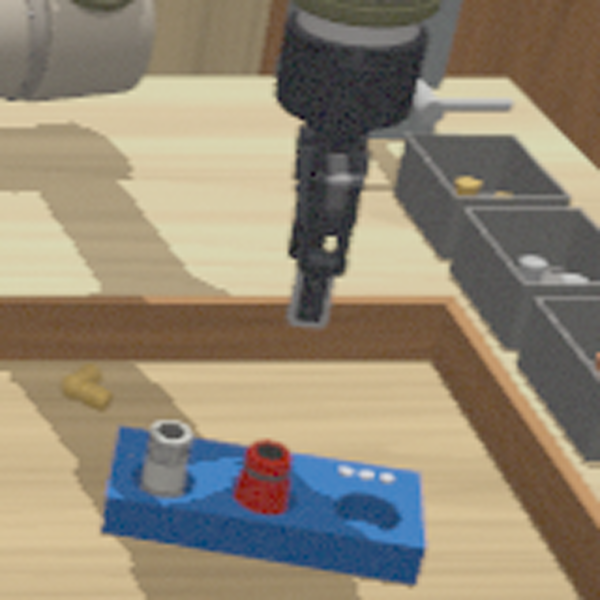

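>>> carry_out:
  targets:
    - [[0, -1, -10, 5, 0, 0, -3], [0, -5, -35, 15, 0, 0, -8], [0, -10, -73, 30, 0, 0, -14], [0, -15, -112, 30, 0, 0, -20], [0, -20, -151, 30, 0, 0, -26], [0, -25, -190, 30, 0, 0, -32], [0, -30, -229, 30, 0, 0, -38], [0, -35, -268, 30, 0, 0, -44], [0, -40, -307, 30, 0, 0, -50], [0, -45, -346, 30, 0, 0, -56], [0, -49, -380, 30, 0, 0, -61], [0, -52, -408, 30, 0, 0, -65], [0, -54, -425, 30, 0, 0, -65], [0, -54, -429, 30, 0, 0, -65], [0, -54, -429, 30, 0, 0, -65]]

```text
time_s: 20.8
position: [0.498, -0.1616, 0.2031]
tool_rot: [[-0.985, -0.002, 0.172], [-0.172, 0.001, -0.985], [0.002, -1.0, -0.002]]
ft_force: [0.2, 0.9, 0.3]
grip_width: 0.0855
```

```bash
python3 look2.py 13 80
```

```text
[ 0.498  -0.1616  0.2031] [0.2162 0.9299 0.3282] 20.8 0.08546211992773153
scene crop 116 66 scale 3.75
```

View pics/w13.png

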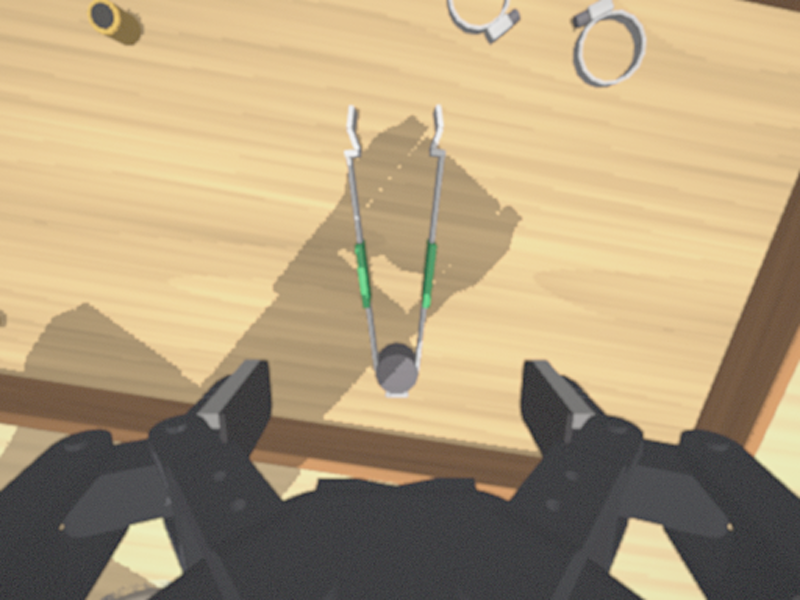

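```bash
cat > tongs.py <<'E'
from h import *
np.set_printoptions(precision=4,suppress=True)
c=cam("wrist");k=.64; h=cv2.cvtColor(c[0],cv2.COLOR_RGB2HSV); H,S,V=[h[...,i].astype(int) for i in range(3)]
m=((H>45)&(H<80)&(S>120)&(V>40))
n,l,st,ce=cv2.connectedComponentsWithStats(m.astype(np.uint8)); P=[]
for i in range(1,n):
    if st[i,4]>40: print("green px800",ce[i]/k,st[i]/k); P.append(onz(c,*ce[i],.040)); print(P[-1])
o=env.observe(); p=np.array(o["position"]);T=np.array(o["tool_rot"])
print("TCP",p,"yaw",np.degrees(np.arctan2(T[1,0],T[0,0])))
if len(P)==2: print("mid",(P[0]+P[1])/2,"tool frame",T.T@((P[0]+P[1])/2-p))
E
python3 tongs.py; python3 - <<'E'
from h import *
c=cam("wrist");k=.64
piv=onz(c,397*k,375*k,.038); a=onz(c,352*k,108*k,.040);b=onz(c,439*k,107*k,.040)
print(piv,a,b,(a+b)/2, np.degrees(np.arctan2(*(((a+b)/2-piv)[[1,0]]))),np.linalg.norm((a+b)/2-piv))
u=((a+b)/2-piv);u/=np.linalg.norm(u[:2]); print("origin",piv+.085*u, "jaws",piv+.19*u)
o=onz(c,104*k,17*k,.034);print("sleeve",o)
E
```

```text
green px800 [363.2812 274.5921] [356.25   243.75    15.625   64.0625 353.125 ]
[ 0.4944 -0.1348  0.04  ]
green px800 [428.6433 275.323 ] [423.4375 243.75    12.5     64.0625 325.    ]
[ 0.5024 -0.1837  0.04  ]
TCP [ 0.4985 -0.1598  0.204 ] yaw -169.94361637702846
mid [ 0.4984 -0.1593  0.04  ] tool frame [-0.0001  0.164  -0.0004]
[ 0.41610966 -0.17450608  0.038     ] [ 0.60838373 -0.10907222  0.04      ] [ 0.61934364 -0.16767573  0.04      ] [ 0.61386368 -0.13837397  0.04      ] 10.35443365938286 0.20103776664530604
origin [ 0.49972541 -0.15922845  0.03884565] jaws [ 0.60301546 -0.14035608  0.03989029]
sleeve [0.63585097 0.0620545  0.034     ]
```

>>> carry_out:
  targets:
    - [[0, 0.5, 0, -10, 0, 0, 0.3], [0, 0.5, 0, -40, 0, 0, 0.3], [0, 0.5, 0, -75, 0, 0, 0.3], [0, 0.5, 0, -110, 0, 0, 0.3], [0, 0.5, 0, -145, 0, 0, 0.3], [0, 0.5, 0, -170, 0, 0, 0.3], [0, 0.5, 0, -180, 0, 0, 0.3], [0, 0.5, 0, -180, 0, 0, 0.3]]

```text
time_s: 21.67
position: [0.4984, -0.1598, 0.0229]
tool_rot: [[-0.984, -0.003, 0.18], [-0.18, 0.002, -0.984], [0.003, -1.0, -0.003]]
ft_force: [1.0, 1.0, 0.7]
grip_width: 0.0856
```

```bash
python3 look2.py 14 50;python3 tongs.py
```

```text
[ 0.4984 -0.1598  0.0229] [0.9755 0.9583 0.6608] 21.6667 0.08555874716716075
scene crop 152 159 scale 6.0
green px800 [323.827  377.4952] [ 300.      300.       45.3125  156.25   2651.5625]
[ 0.4977 -0.1353  0.04  ]
green px800 [462.8002 377.5085] [ 443.75    300.       43.75    156.25   2570.3125]
[ 0.5062 -0.182   0.04  ]
TCP [ 0.5    -0.1612  0.0261] yaw -169.68498090921233
mid [ 0.5019 -0.1587  0.04  ] tool frame [-0.0024 -0.0139 -0.0021]
```

View pics/w14.png

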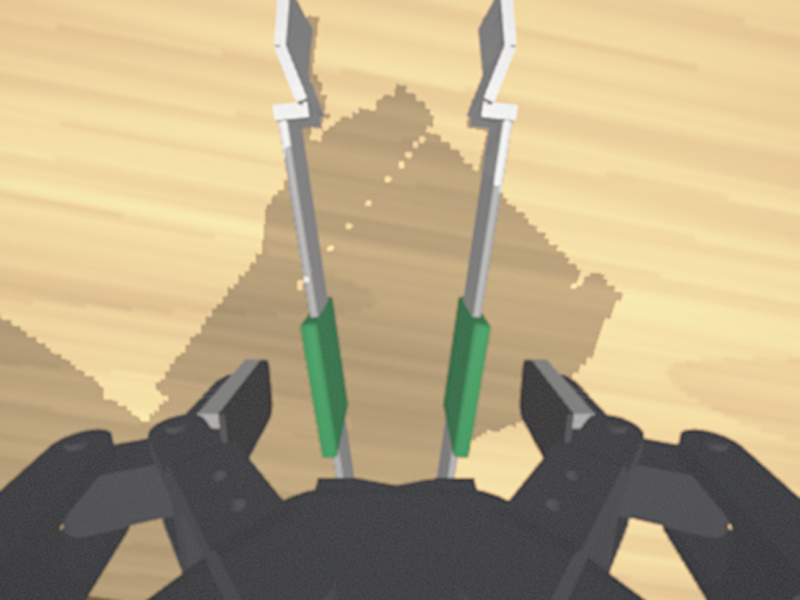

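View pics/s14.png

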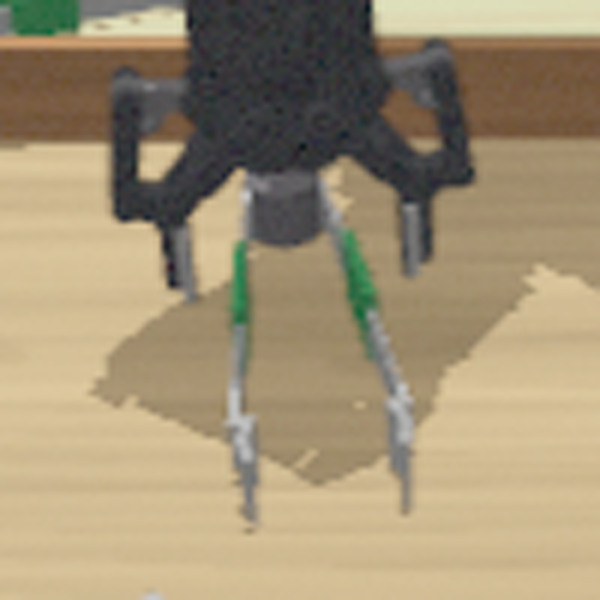

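>>> carry_out:
  targets:
    - [[0, 0, 1, -5, 0, 0, 0], [0, 0, 1, -10, 0, 0, 0], [0, 0, 1, -14, 0, 0, 0], [0, 0, 1, -14, 0, 0, 0], [0.2, 0, 1, -14, 0, 0, 0], [0.3, 0, 1, -14, 0, 0, 0], [0.38, 0, 1, -14, 0, 0, 0], [0.435, 0, 1, -14, 0, 0, 0], [0.435, 0, 1, -14, 0, 0, 0], [0.435, 0, 1, -14, 0, 0, 0], [0.435, 0, 1, -14, 0, 0, 0]]
  squeeze: 40

```text
time_s: 22.73
position: [0.4999, -0.1604, 0.0113]
tool_rot: [[-0.984, 0.002, 0.178], [-0.178, -0.001, -0.984], [-0.002, -1.0, 0.001]]
ft_force: [1.4, -0.2, 5.2]
grip_width: 0.0485
```

```bash
python3 look2.py 15 50;python3 tongs.py
```

```text
[ 0.4999 -0.1604  0.0113] [ 1.4009 -0.1594  5.1889] 22.7333 0.048537898511526484
scene crop 152 163 scale 6.0
green px800 [331.768  394.7066] [ 312.5     306.25     39.0625  171.875  2917.1875]
[ 0.4998 -0.1393  0.04  ]
green px800 [458.74   394.9992] [ 440.625   307.8125   40.625   170.3125 2937.5   ]
[ 0.5066 -0.1779  0.04  ]
TCP [ 0.4999 -0.1604  0.0114] yaw -169.73304130684056
mid [ 0.5032 -0.1586  0.04  ] tool frame [-0.0037 -0.0286 -0.0011]
```

View pics/w15.png

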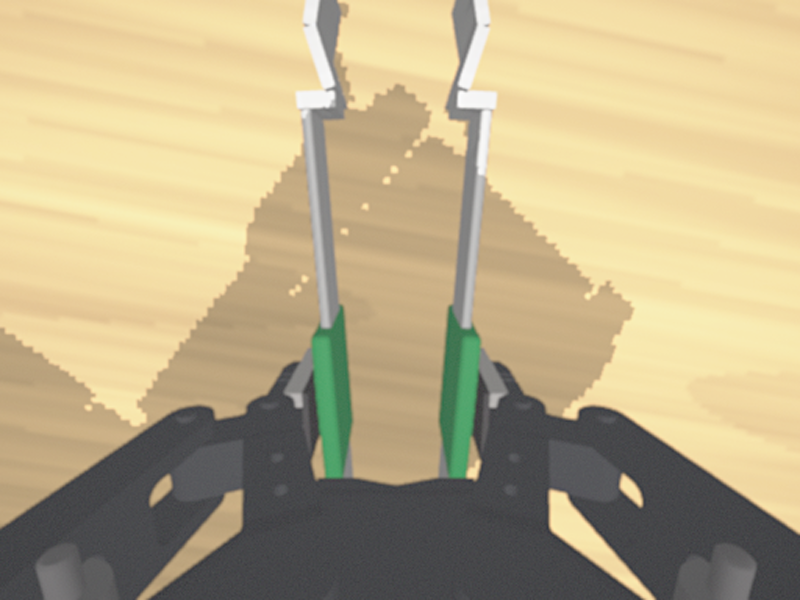

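View pics/s15.png

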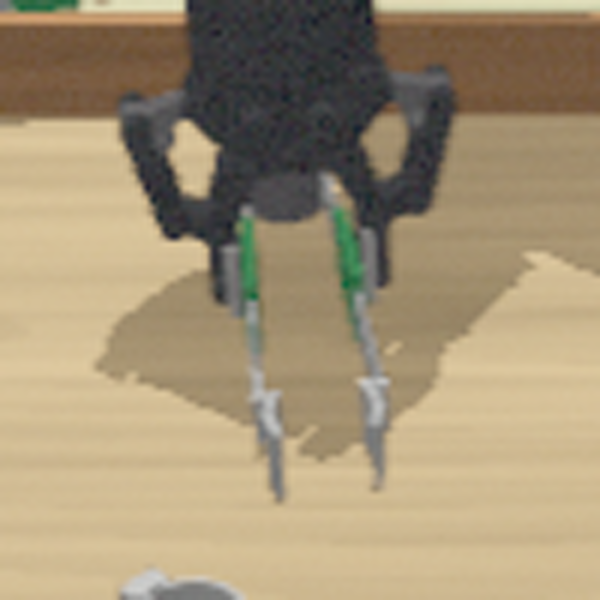

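>>> carry_out:
  targets:
    - [[0.435, 0, 0, 2, 0, 0, 0], [0.435, 0, 0, 6, 0, 0, 0], [0.435, 0, 0, 14, 0, 0, 0], [0.435, 0, 0, 26, 0, 0, 0], [0.435, 0, 0, 40, 0, 0, 0], [0.435, 0, 0, 55, 0, 0, 0], [0.435, 0, 0, 68, 0, 0, 0], [0.435, 0, 0, 77, 0, 0, 0], [0.435, 0, 0, 80, 0, 0, 0], [0.435, 0, 0, 80, 0, 0, 0]]

```text
time_s: 23.72
position: [0.4992, -0.1601, 0.0912]
tool_rot: [[-0.984, 0.001, 0.178], [-0.178, -0.001, -0.984], [-0.001, -1.0, 0.001]]
ft_force: [0.0, -0.1, -1.2]
grip_width: 0.0481
```

```bash
python3 look2.py 16 60
```

```text
[ 0.4992 -0.1601  0.0912] [ 0.0104 -0.1329 -1.182 ] 23.7167 0.04807308363154354
scene crop 140 126 scale 5.0
```

View pics/w16.png

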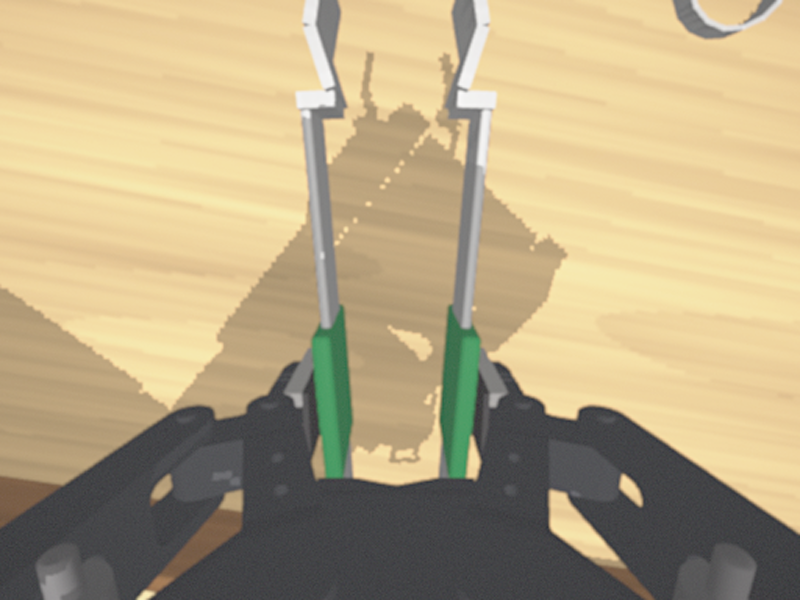

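View pics/s16.png

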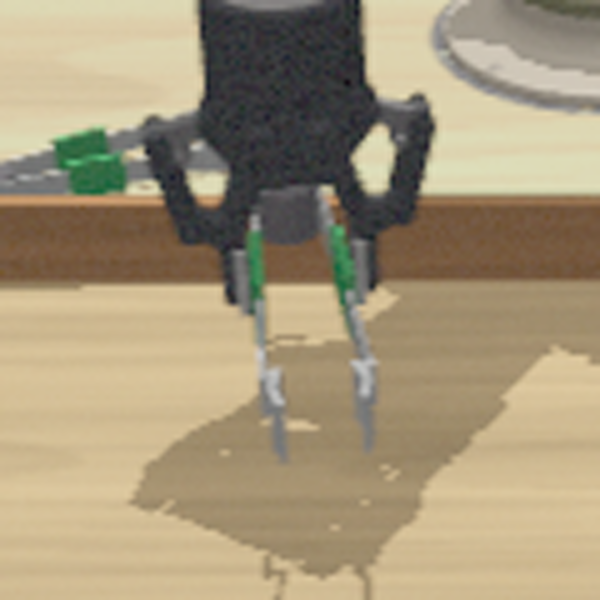

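>>> carry_out:
  targets:
    - [[0.435, 1, 6, 0, 0, 0, 0], [0.435, 3, 18, 0, 0, 0, 0], [0.435, 7, 40, 0, 0, 0, 0], [0.435, 11, 65, 0, 0, 0, 0], [0.435, 15, 90, 0, 0, 0, 0], [0.435, 19, 115, 0, 0, 0, 0], [0.435, 23, 140, 0, 0, 0, 0], [0.435, 27, 163, 0, 0, 0, 0], [0.435, 30, 182, 0, 0, 0, 0], [0.435, 32, 194, 0, 0, 0, 0], [0.435, 33, 200, 0, 0, 0, 0], [0.435, 33, 201, 0, 0, 0, 0], [0.435, 33, 201, 0, 0, 0, 0]]

```text
time_s: 24.9
position: [0.5319, 0.0409, 0.0903]
tool_rot: [[-0.984, -0.0, 0.179], [-0.179, -0.0, -0.984], [0.0, -1.0, 0.0]]
ft_force: [-0.1, -0.4, -0.9]
grip_width: 0.0483
```

```bash
python3 look2.py 17 70; python3 - <<'E'
from h import *
np.set_printoptions(precision=4,suppress=True)
w=cam("wrist");k=.64;o=env.observe();p=np.array(o["position"]);T=np.array(o["tool_rot"])
z=p[2]+.0287
# tongs jaw near-end plate edge
for u,v in((297,92),(495,92),(345,105),(449,105),(306,25),(488,25)): print(u,v,T.T@(onz(w,u*k,v*k,z)-p))
E
```

```text
[0.5319 0.0409 0.0903] [-0.1153 -0.3805 -0.9298] 24.9 0.04825711594715637
scene crop 213 124 scale 4.285714285714286
297 92 [-0.0889 -0.0287 -0.0261]
495 92 [-0.0889 -0.0287  0.0242]
345 105 [-0.0859 -0.0287 -0.014 ]
449 105 [-0.0859 -0.0287  0.0126]
306 25 [-0.1039 -0.0287 -0.023 ]
488 25 [-0.1039 -0.0287  0.0216]
```

View pics/w17.png

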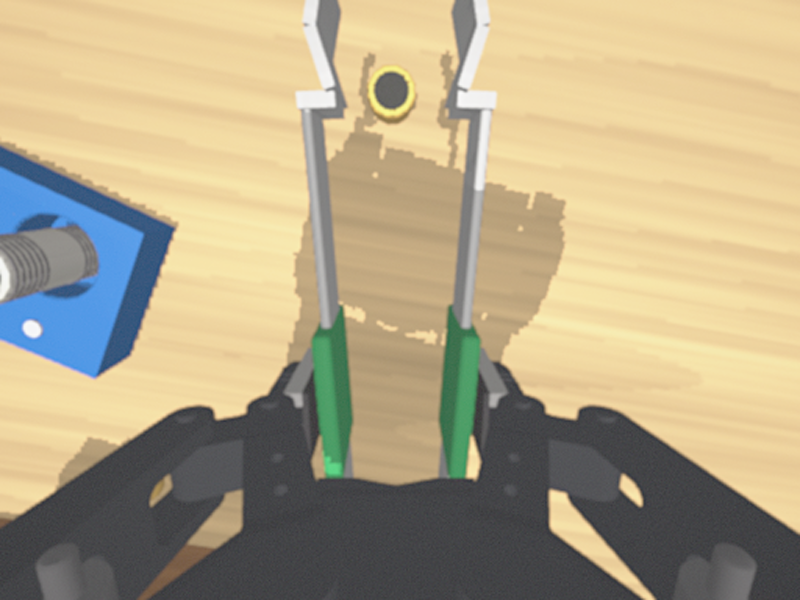

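View pics/s17.png

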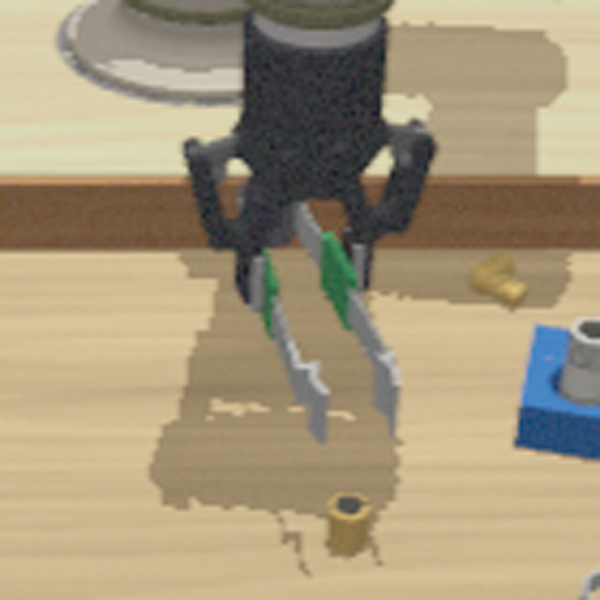

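```bash
python3 - <<'E'
from h import *
np.set_printoptions(precision=4,suppress=True)
w=cam("wrist");k=.64;o=env.observe();p=np.array(o["position"]);T=np.array(o["tool_rot"])
S=onz(w,391*k,92*k,.034); print("sleeve w",S,"tool",T.T@(S-p))
im=w[0][0:100,180:330]; save("w18.png",cv2.resize(im,(800,533),interpolation=cv2.INTER_CUBIC))
s=cam("scene"); print("sleeve s top",onz(s,213+349/4.2857,124+505/4.2857,.034))
t=cam("top"); save("t18.png",cv2.resize(t[0][110:180,200:280],(640,560),interpolation=cv2.INTER_CUBIC))
E
```

```text
sleeve w [0.6357 0.0618 0.034 ] tool [-0.1058  0.0565 -0.0029]
sleeve s top [0.6402 0.0614 0.034 ]
```

View pics/w18.png

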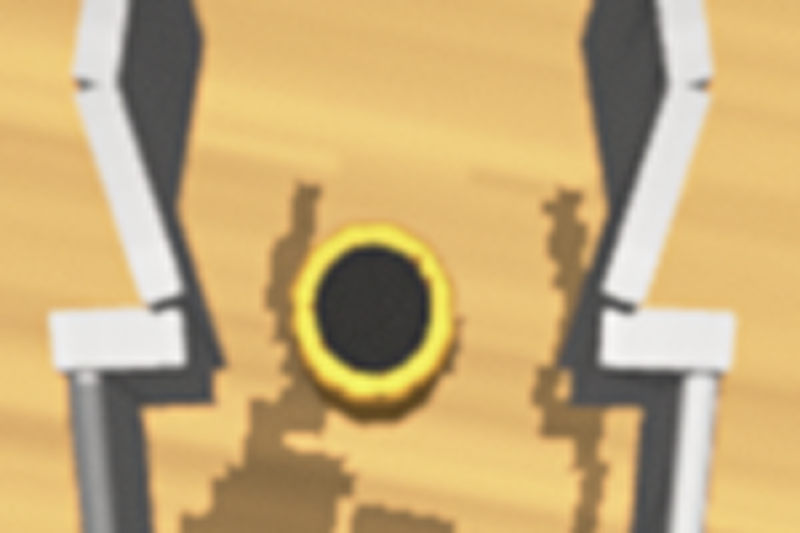

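View pics/t18.png

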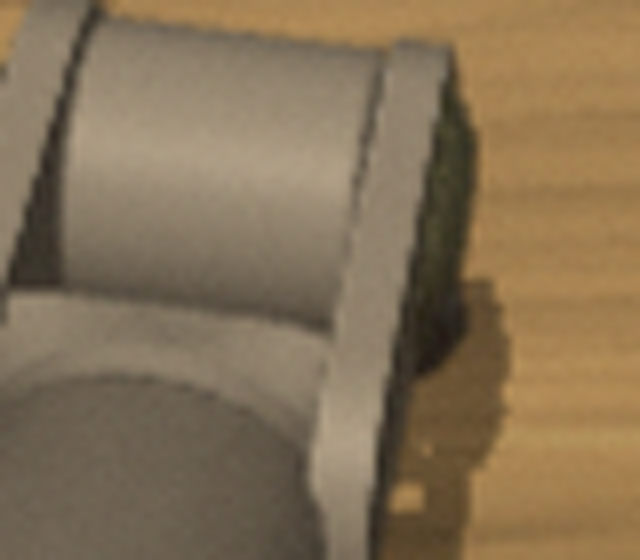

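>>> carry_out:
  targets:
    - [[0.42, 0, 0, 0, 0, 0, 0], [0.405, 1, 2, 0, 0, 0, 0], [0.405, 1, 2, -4, 0, 0, 0], [0.405, 1, 2, -12, 0, 0, 0], [0.405, 1, 2, -24, 0, 0, 0], [0.405, 1, 2, -34, 0, 0, 0], [0.405, 1, 2, -40, 0, 0, 0], [0.405, 1, 2, -42, 0, 0, 0], [0.405, 1, 2, -42, 0, 0, 0], [0.405, 1, 2, -42, 0, 0, 0]]

```text
time_s: 26.03
position: [0.5332, 0.043, 0.0487]
tool_rot: [[-0.984, 0.0, 0.178], [-0.178, -0.0, -0.984], [-0.0, -1.0, 0.0]]
ft_force: [1.1, 0.1, -1.7]
grip_width: 0.0507
```

```bash
python3 look2.py 19 60; python3 - <<'E'
from h import *
w=cam("wrist");im=w[0][0:100,180:330]; save("w19c.png",cv2.resize(im,(800,533),interpolation=cv2.INTER_CUBIC))
E
```

```text
[0.5332 0.043  0.0487] [ 1.1413  0.0784 -1.6616] 26.0333 0.05070051012702621
scene crop 223 148 scale 5.0
```

View pics/w19c.png

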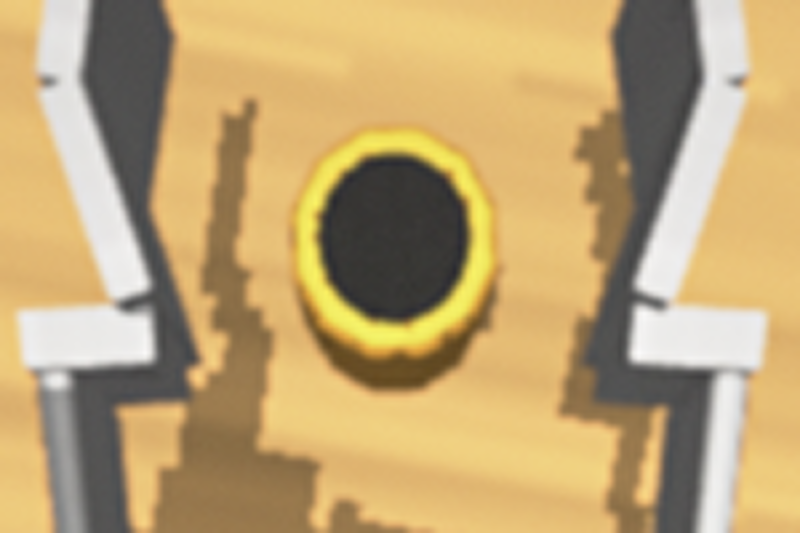

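View pics/s19.png

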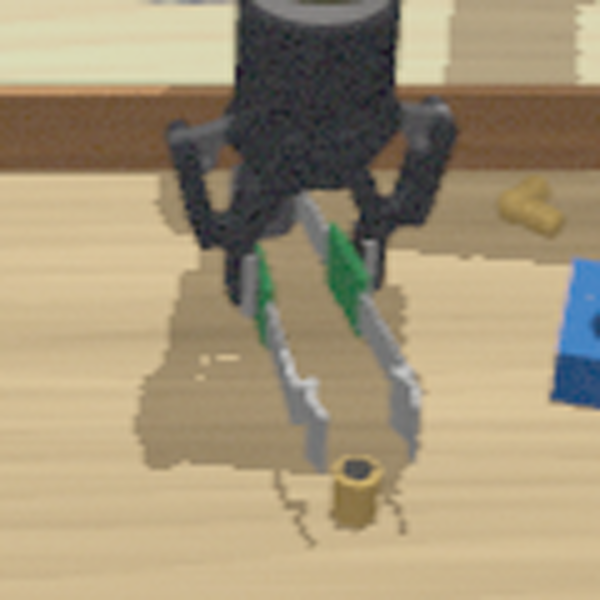

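```bash
python3 - <<'E'
from h import *
np.set_printoptions(precision=4,suppress=True)
w=cam("wrist");o=env.observe();p=np.array(o["position"]);T=np.array(o["tool_rot"])
f=lambda u,v,z:T.T@(onz(w,180+u/5.333,v/5.333,z)-p)
print(p,"sleeve",f(395,239,.034)); z=p[2]+.0287
print("jaw V",f(80,80,z),f(702,80,z),"near",f(153,310,z),f(630,310,z))
E
```

```text
[0.5333 0.0429 0.0489] sleeve [-0.1046  0.015  -0.0004]
jaw V [-0.1044 -0.0286 -0.0232] [-0.1043 -0.0286  0.0214] near [-0.0893 -0.0286 -0.0187] [-0.0893 -0.0286  0.0169]
```

>>> carry_out:
  targets:
    - [[0.405, 0, -0.5, -4, 0, 0, 0], [0.405, 0, -0.5, -11, 0, 0, 0], [0.405, 0, -0.5, -19, 0, 0, 0], [0.405, 0, -0.5, -26, 0, 0, 0], [0.405, 0, -0.5, -31, 0, 0, 0], [0.405, 0, -0.5, -34, 0, 0, 0], [0.405, 0, -0.5, -35, 0, 0, 0], [0.405, 0, -0.5, -35, 0, 0, 0]]

```text
time_s: 26.9
position: [0.533, 0.0425, 0.0132]
tool_rot: [[-0.984, -0.0, 0.178], [-0.178, 0.0, -0.984], [0.0, -1.0, -0.0]]
ft_force: [-0.3, -0.5, -1.3]
grip_width: 0.0505
```

```bash
python3 look2.py 20 50; python3 - <<'E'
from h import *
w=cam("wrist");im=w[0][0:100,180:330]; save("w20c.png",cv2.resize(im,(800,533),interpolation=cv2.INTER_CUBIC))
E
```

```text
[0.533  0.0425 0.0132] [-0.3254 -0.4565 -1.3069] 26.9 0.050527182684954625
scene crop 232 170 scale 6.0
```

View pics/w20c.png

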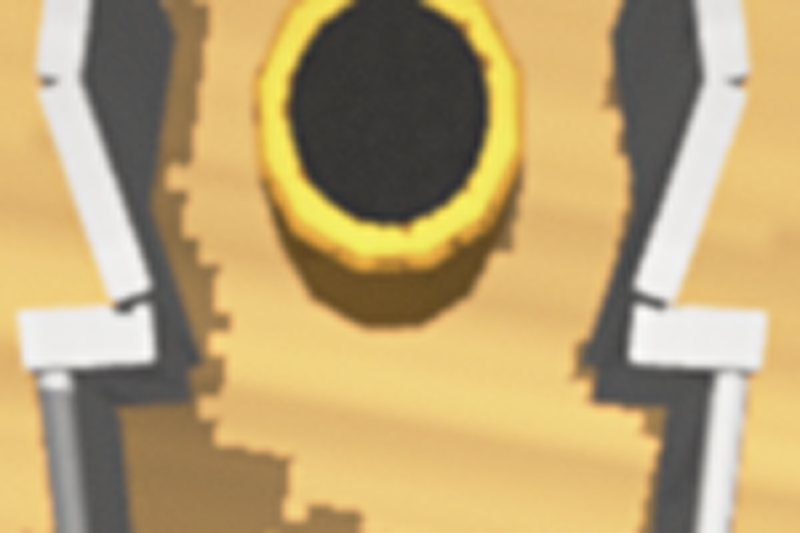

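View pics/s20.png

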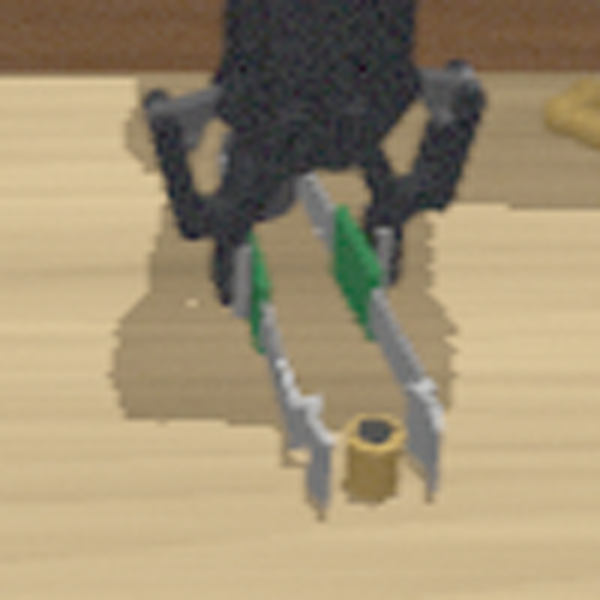

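>>> carry_out:
  targets:
    - [[0.44, 0, 0, 0, 0, 0, 0], [0.47, 0, 0, 0, 0, 0, 0], [0.49, 0, 0, 0, 0, 0, 0], [0.51, 0, 0, 0, 0, 0, 0], [0.53, 0, 0, 0, 0, 0, 0], [0.56, 0, 0, 0, 0, 0, 0], [0.62, 0, 0, 0, 0, 0, 0], [0.7, 0, 0, 0, 0, 0, 0], [0.7, 0, 0, 0, 0, 0, 0], [0.7, 0, 0, 0, 0, 0, 0]]
  squeeze: 38

```text
time_s: 27.88
position: [0.5331, 0.0425, 0.0136]
tool_rot: [[-0.984, 0.0, 0.178], [-0.178, -0.0, -0.984], [-0.0, -1.0, 0.0]]
ft_force: [-1.4, -0.9, 1.7]
grip_width: 0.0387
```

```bash
python3 look2.py 21 50
```

```text
[0.5331 0.0425 0.0136] [-1.4289 -0.9071  1.6909] 27.8833 0.038741704601532506
scene crop 232 170 scale 6.0
```

View pics/w21.png

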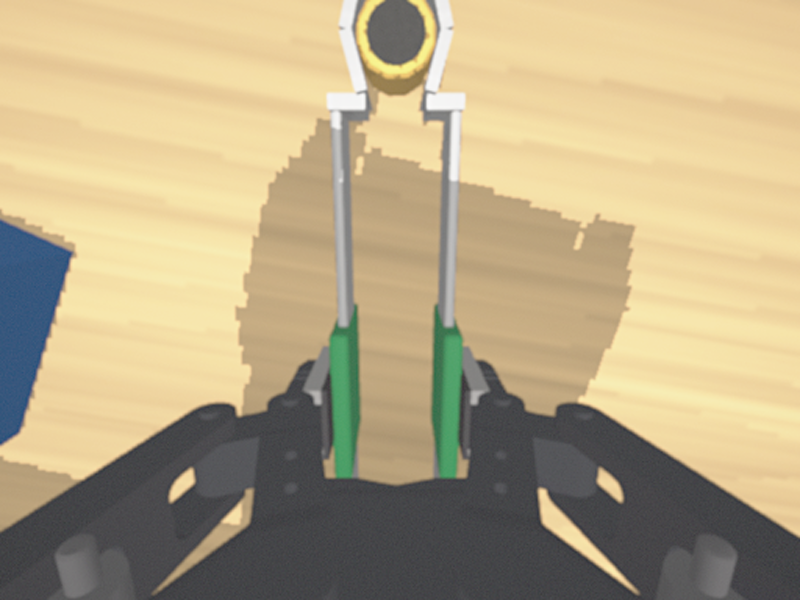

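View pics/s21.png

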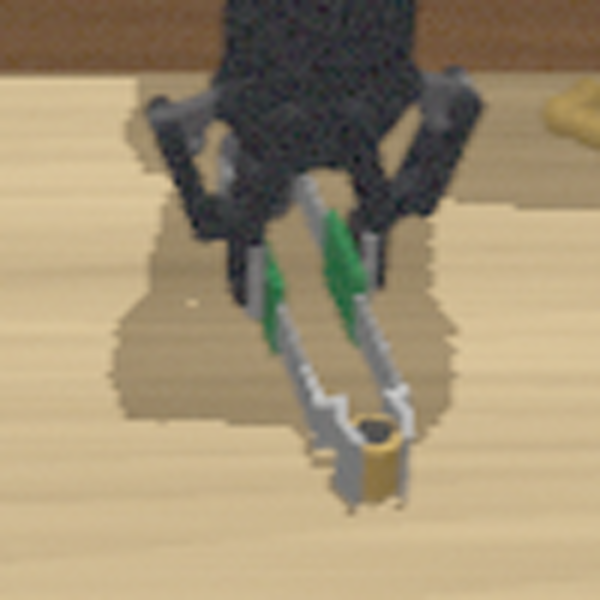

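>>> carry_out:
  targets:
    - [[0.7, 0, 0, 2, 0, 0, 0], [0.7, 0, 0, 6, 0, 0, 0], [0.7, 0, 0, 14, 0, 0, 0], [0.7, 0, 0, 26, 0, 0, 0], [0.7, 0, 0, 42, 0, 0, 0], [0.7, 0, 0, 60, 0, 0, 0], [0.7, 0, 0, 78, 0, 0, 0], [0.7, 0, 0, 96, 0, 0, 0], [0.7, 0, 0, 114, 0, 0, 0], [0.7, 0, 0, 128, 0, 0, 0], [0.7, 0, 0, 137, 0, 0, 0], [0.7, 0, 0, 140, 0, 0, 0], [0.7, 0, 0, 140, 0, 0, 0]]

```text
time_s: 29.07
position: [0.5331, 0.0424, 0.1541]
tool_rot: [[-0.984, 0.001, 0.178], [-0.178, -0.0, -0.984], [-0.001, -1.0, 0.0]]
ft_force: [0.8, -0.1, -2.1]
grip_width: 0.0385
```

```bash
python3 look.py 22 60
```

```text
[0.5331 0.0424 0.1541] [ 0.8069 -0.1241 -2.1161] 29.0667 0.03845144300365349 [-8.1387 24.1754 83.8954 -0.002  71.8746 71.5822]
scene crop 225 112 scale 3.3333333333333335
```

View pics/l22.png

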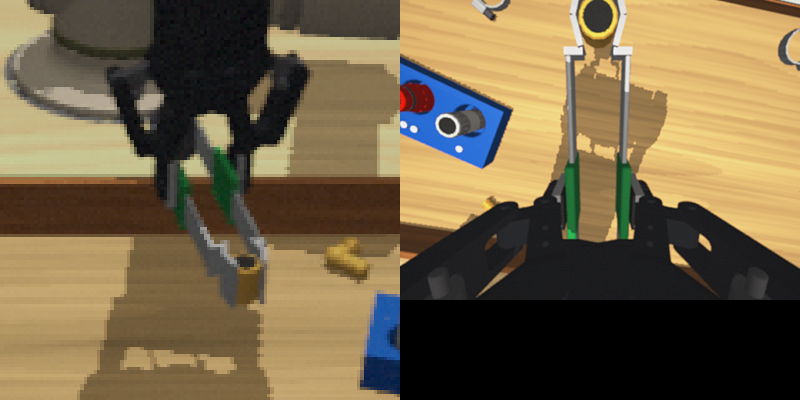

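Sleeve lifted in the jaws. Now to above the three-dot pocket.

>>> carry_out:
  targets:
    - [[0.7, -1, 5, 0, 0, 0, 0], [0.7, -4, 16, 0, 0, 0, 0], [0.7, -8, 34, 0, 0, 0, 0], [0.7, -13, 55, 0, 0, 0, 0], [0.7, -18, 77, 0, 0, 0, 0], [0.7, -23, 99, 0, 0, 0, 0], [0.7, -29, 121, 0, 0, 0, 0], [0.7, -34, 143, 0, 0, 0, 0], [0.7, -39, 165, 0, 0, 0, 0], [0.7, -44, 187, 0, 0, 0, 0], [0.7, -49, 209, 0, 0, 0, 0], [0.7, -54, 229, 0, 0, 0, 0], [0.7, -58, 246, 0, 0, 0, 0], [0.7, -61, 259, 0, 0, 0, 0], [0.7, -63, 267, 0, 0, 0, 0], [0.7, -64, 271, 0, 0, 0, 0], [0.7, -64.5, 272.5, 0, 0, 0, 0], [0.7, -64.5, 272.5, 0, 0, 0, 0], [0.7, -64.5, 272.5, 0, 0, 0, 0]]

```text
time_s: 30.75
position: [0.4688, 0.3144, 0.1535]
tool_rot: [[-0.984, -0.0, 0.178], [-0.178, -0.0, -0.984], [0.0, -1.0, 0.0]]
ft_force: [-0.5, -0.0, -2.1]
grip_width: 0.0384
```

```bash
python3 look2.py 23 80; python3 - <<'E'
from h import *
t=cam("top"); save("t23.png",cv2.resize(t[0][110:210,100:230],(780,600),interpolation=cv2.INTER_CUBIC))
E
```

```text
[0.4688 0.3144 0.1535] [-0.5113 -0.028  -2.0993] 30.75 0.03844018234187355
scene crop 313 78 scale 3.75
```

View pics/w23.png

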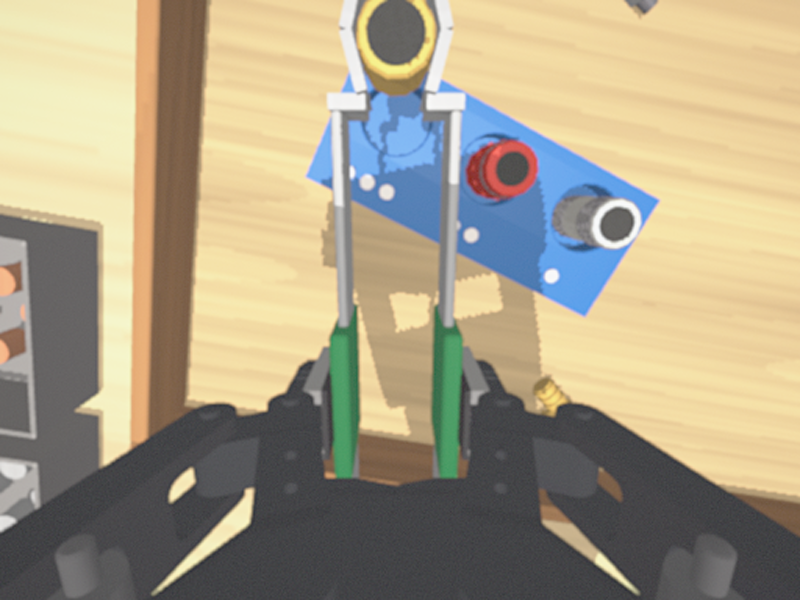

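View pics/s23.png

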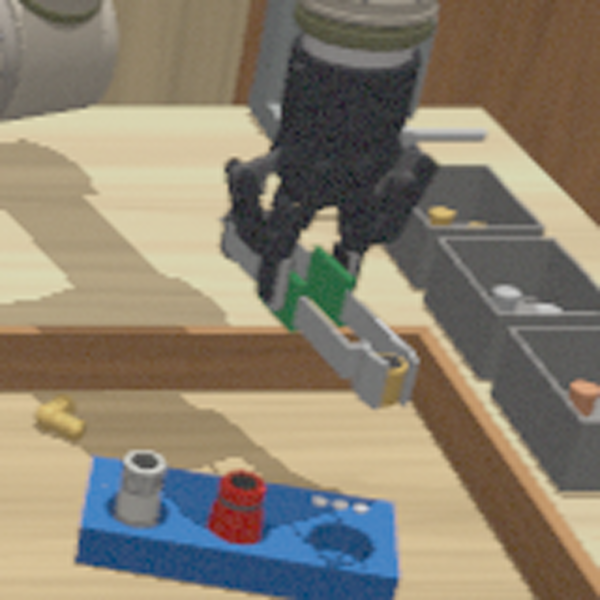

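View pics/t23.png

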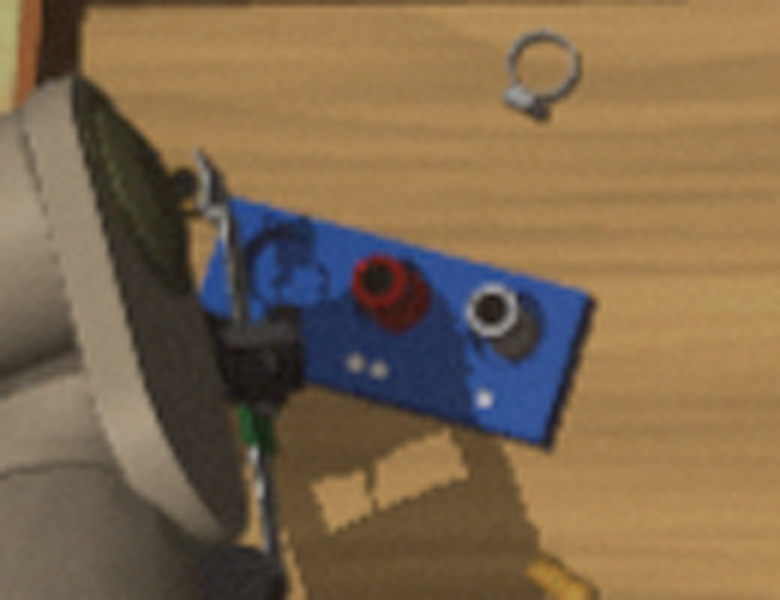

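```bash
python3 - <<'E'
from h import *
np.set_printoptions(precision=4,suppress=True)
w=cam("wrist");s=cam("scene");k=.64;o=env.observe();p=np.array(o["position"])
print(o["time_s"],p,o["qvel"],o["grip_width"])
print("pocket3",onz(w,397*k,122*k,.038))
z=p[2]-.0136+.034
a=onz(w,396*k,30*k,z);b=onz(s,313+396/3.75,78+360/3.75,z);print("sleeve top w,s",a,b)
print("tri",tri([(w,396*k,30*k),(s,313+396/3.75,78+360/3.75)]))
E
```

```text
31.0 [0.4688 0.3146 0.1536] [ 0.1641  0.0616 -0.1145  0.0187  0.0913  0.145 ] 0.038708392408434746
pocket3 [0.5688 0.3325 0.038 ]
sleeve top w,s [0.5725 0.334  0.174 ] [0.5751 0.337  0.174 ]
tri (array([0.5735, 0.3358, 0.1731]), [np.float64(0.0018584391674388613), np.float64(0.001858439167438838)])
```

>>> carry_out:
  targets:
    - [[0.7, 0, 0, 0, 0, 0, 0], [0.7, 0, 0, 0, 0, 0, 0], [0.7, 0, 0, 0, 0, 0, 0], [0.7, 0, 0, 0, 0, 0, 0], [0.7, 0, 0, 0, 0, 0, 0], [0.7, 0, 0, 0, 0, 0, 0], [0.7, 0, 0, 0, 0, 0, 0], [0.7, 0, 0, 0, 0, 0, 0], [0.7, 0, 0, 0, 0, 0, 0], [0.7, 0, 0, 0, 0, 0, 0], [0.7, 0, 0, 0, 0, 0, 0], [0.7, 0, 0, 0, 0, 0, 0]]

```text
time_s: 32.0
position: [0.4686, 0.315, 0.1535]
tool_rot: [[-0.984, -0.0, 0.178], [-0.178, -0.0, -0.984], [0.0, -1.0, 0.0]]
ft_force: [-0.3, -0.6, -1.2]
grip_width: 0.0382
```

```bash
python3 - <<'E'
from h import *
w=cam("wrist");s=cam("scene")
im=np.zeros((300,800,3),np.uint8); im[:,:400]=cv2.resize(w[0],(400,300)); im[:,400:]=cv2.resize(s[0],(400,300)); save("fin.png",im)
E
```

```text
(no output)
```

View pics/fin.png

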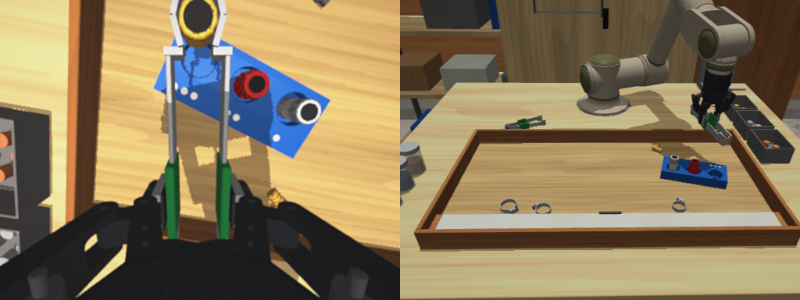

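The pictures show the sleeve held steady in the tongs (wrist view at 200,18), with the nipple and coupler standing in pockets 1 and 2. The clamps and elbow lie where they were. I'm handing the job in.

```bash
python3 -c "
from rig import env
print(env.close_job())"
```

```text
the job is handed in; nothing more can be done
None
```

The tray is loaded as you asked, and the job was handed in at about 32 s of the 70 s allowed. The nipple went into the one-dot pocket first, then the coupler into the two-dot pocket. I then picked up the larger green tongs part-closed, lowered them over the sleeve, closed them on it and moved it above the three-dot pocket. The gripper never touched the sleeve.

**Last checks:**
- **Pockets:** the pictures show the nipple and the coupler standing upright in their pockets.
- **Sleeve:** it is held still in the tongs, within about 2–4 mm of the three-dot pocket's centre. Its underside is about 14 cm above the drawer bottom.
- **Grip:** it stayed steady for the last second, at 38 mm over the tongs' pads.
- **Clamps and elbow:** they look unmoved in the final pictures; I did not re-measure them.

**Disagreements:**
- **Fingertips:** both cameras showed the fingertips about 20–25 mm farther back than the stated 22 mm ahead of the TCP. I lowered the closed gripper to where they should have met the drawer bottom and felt no contact. I used the measured value from then on.
- **Pocket positions:** the cameras differed by up to about 8 mm on where the pockets are. I corrected for this by looking again up close before each placing.

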